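Pack and lock the class carrier

ROBOT

A 6-joint arm with a two-finger parallel gripper is mounted at the origin on the work surface. World frame = base frame: x ahead of the robot, y to its left, z up, the work surface at z = 0. Lengths are in mm, angles in rad, forces in N, time in s.
With the tool pointing down it reaches from about 275 to 1000 mm from the base axis. Payload 8.4 kg.
Tool frame: the origin (TCP) lies midway between the tips of the shut fingers; the grasp point (between the pads) lies 19 mm behind it; z points along the fingers, y is the line along which they close (so a half turn about z gives the same grasp; the last joint's range is limited). The gripper opens to 85 mm and grips with 20 to 120 N. Pads are 22 mm wide; open, the fingers measure 114 mm over their backs; the gripper's body (76 mm by 85 mm) begins 54 mm behind the grasp point. The pads swing forward as they close: fully open they stand 13 mm farther back than shut.
Start: joints at [1.286, 0.353, 1.633, -0, 1.155, -0.002], TCP at [174.402, 600.177, 231.281] pointing down, gripper open.
Joint ranges: [-2.63, 2.63], [-0.92, 2.1], [0.06, 2.66], [-1.3, 4.44], [0, 2.69], [-3.02, 3.02]. Speed limits (rad/s): [2.22, 2.22, 2.79, 3.14, 3.14, 3.14].

INTERFACE

Orientations are given as [roll, pitch, yaw] about the fixed x, y, z axes, in that order (R = Rz(yaw) Ry(pitch) Rx(roll)).
In Python, from rig import r, cams gives the robot as it stands. The module is installed in compiled form; this text tells all that it offers.
- The arm moves only by the tool send_rows, never from a script. Its argument "targets" is one flat list of numbers, 7 for each row, row after row: the shift along the tool's x, y, z in m, then the turn, a rotation vector about the tool's x, y, z in rad, then the opening, from -1 (shut) to 1 (fully open). In form: [tx, ty, tz, wx, wy, wz, fingers, tx, ty, tz, wx, wy, wz, fingers, ...]. A call has 1 to 12 rows; each row is the pose to reach, as a shift and turn from the pose commanded when the call began, along the tool's axes at that moment; what a row does not reach only later rows make up. A row lasts 1/12 s, in which the tool goes at most 41.7 mm and 7.16 degrees, less where a joint would pass 70% of its speed; a pose out of reach is approached as far as the arm can. A call with a gripper value outside its range is refused whole. The fingers move at their own pace and stop on an object; "grip_force" is the grip in N (left out, the last holds). Time passes only in rows, so rows that repeat a pose let the fingers close. It gives the time, the measured TCP pose, the force, the opening and the grip force at its end, in the units of the state.
- r.sense(): the state, without advancing time (a new reading comes with each control period).
- cams.grab_frame(name): name is "side" or "top" or "wrist"; returns a dict with "color" (480x640x3 uint8, blue, green, red), "fx", "fy", "cx", "cy" (pixels), "xyz" and "attitude" of the camera in the world. Camera axes: x right, y down, z forward; pixel columns grow to the right and rows downward; lengths in mm; the calibration is good to about 2 mm. A picture is of the moment at which its call begins. There is no depth.
- r.sign_off(): hands the job in; it is judged then, once.
The state is a dict: "clock": time; "qpos": joint angles; "qvel": joint speeds; "joint_efforts": joint torques, N m; "eef_pos": TCP position; "tcp_rot": TCP orientation; "contact_force": force on the tool from outside, world axes, zero at the start; "wrist_torque": the same for the moment, N m; "opening": opening from 0.0 (shut) to 1.0 (fully open); "grasp_force": force on a finger pad.
Only numpy, scipy, OpenCV 4.12 (cv2) and the standard library are available. Lean on these libraries where they do the work, as an engineer would, in place of code of your own. Each camera call takes 0.05 s, during which the arm holds its last target. There are 200 camera calls.

TASK

Pack the carrier for class: slide its transport lock fully open, stand every tipped square jar upright in a free place of the lane beside the jars already there, and lay every loose modelling tool across both plates of the raised tool rest, one to a pair of slots and roughly centred. When all the jars stand in their places, slide the lock fully home to its locked end stop, with every jar still upright under it. Leave the round jar and the bowl where they are.

Things in the scene. Friction and masses are not known exactly. Their poses are not given: they have to be found in the camera images.
- carrier: Fixed level carrier tray, plywood base 265 x 376 mm, 6 mm thick. Origin on the bench under the middle of the jar lane; z up, y along the lane, x from the lane (robot's side) over the hold-down strip to the tool rest (far side). Base spans x -40 to 225 mm. End walls at y = +-184 mm, 8 mm thick, 36 mm high, with drop handles folded flat outside.
- lane (a point): Middle of the lane's floor, axes as the carrier's: x 0, y 0, 6 mm above the bench. Four places in a row at y = -117, -39, 39, 117 mm, each a 56 x 56 mm recess between aluminium ribs (22 mm wide, 6 mm high) along the row and lips (4 mm thick, 10 mm high) in front and behind. A standing jar's origin is at this height.
- tool_rest (a point): Middle of the tool rest at slot-floor height, axes as the carrier's: 158 mm in x from the lane, 52 mm above the bench. Two upright wooden plates 8 mm thick stand at y = +-45 mm of it, each with three slots at x = -36, 0, 36 mm, 18 mm wide and 10 mm deep. A tool laid flat across both plates has its origin 5 mm above this point's height, its length along y.
- strip (a point): Fixed point at the top of the hold-down strip (78 mm above the bench), axes as the carrier's, 68 mm in x from the lane: a steel strip 14 mm wide, 315 mm long along y, on two guide posts (14 x 20 mm) at y = +-115 mm, clips 82 mm high.
- lock (a joint): Transport lock: slide of the strip in m along the carrier's +y. 0: locked end stop, one tongue over the middle of each place, 4 mm above the lids. 0.039: open end stop, tongues between the places, the last past the end one. Tongues: 16 mm wide, 3 mm thick, underside 74 mm above the bench, reaching to x = 10 mm of the lane's middle. About 2 N friction, stays put. Starts at 0 to 0.02.
- lock_grip (a point): On the axis of the lock's grip, 4 mm below its top: a black upright round knob 18 mm in diameter, 26 mm tall (78 to 104 mm above the bench) on the strip; moves with the lock. At lock = 0 it is at x = 68, y = 0 mm of the carrier.
- jar_t1: Square clear plastic jar of brown powder, 48 x 48 mm, body 50 mm tall, on it a round grey screw lid 42 mm in diameter, 14 mm tall; closed, 130 to 210 g. Origin in the middle of the underside, z towards the lid, x and y square to the sides. Starts tipped over, lying on a side on the bench beside the carrier (z level, origin 24 mm above the bench).
- jar_t2: Square clear plastic jar of brown powder, 48 x 48 mm, body 50 mm tall, on it a round grey screw lid 42 mm in diameter, 14 mm tall; closed, 130 to 210 g. Origin in the middle of the underside, z towards the lid, x and y square to the sides. Starts tipped over, lying on a side on the bench beside the carrier (z level, origin 24 mm above the bench).
- jar_r1: Square clear plastic jar of brown powder, 48 x 48 mm, body 50 mm tall, on it a round grey screw lid 42 mm in diameter, 14 mm tall; closed, 130 to 210 g. Origin in the middle of the underside, z towards the lid, x and y square to the sides. If present it already stands in a place of the lane.
- jar_r2: Square clear plastic jar of brown powder, 48 x 48 mm, body 50 mm tall, on it a round grey screw lid 42 mm in diameter, 14 mm tall; closed, 130 to 210 g. Origin in the middle of the underside, z towards the lid, x and y square to the sides. If present it already stands in a place of the lane.
- jar_r3: Square clear plastic jar of brown powder, 48 x 48 mm, body 50 mm tall, on it a round grey screw lid 42 mm in diameter, 14 mm tall; closed, 130 to 210 g. Origin in the middle of the underside, z towards the lid, x and y square to the sides. If present it already stands in a place of the lane.
- jar_r4: Square clear plastic jar of brown powder, 48 x 48 mm, body 50 mm tall, on it a round grey screw lid 42 mm in diameter, 14 mm tall; closed, 130 to 210 g. Origin in the middle of the underside, z towards the lid, x and y square to the sides. If present it already stands in a place of the lane.
- tool_a: Modelling tool, wood, a spatula at each end: flat handle 110 mm long, 12 mm wide, 10 mm thick, thinner ends, 160 mm overall, 35 g. Origin in the middle of the handle (5 mm above what it lies flat on), x along its length. Starts lying flat on the bench beside the carrier. May be absent.
- tool_b: Modelling tool, darker wood, a small steel loop at one end: flat handle 110 mm long, 12 mm wide, 10 mm thick, thinner ends, 160 mm overall, 35 g. Origin in the middle of the handle (5 mm above what it lies flat on), x along its length. Starts lying flat on the bench beside the carrier. May be absent.
- tool_c: Modelling tool, wood, a short steel blade at one end: flat handle 110 mm long, 12 mm wide, 10 mm thick, thinner ends, 160 mm overall, 35 g. Origin in the middle of the handle (5 mm above what it lies flat on), x along its length. Starts lying flat on the bench beside the carrier. May be absent.
- round_jar: Bystander: round closed jar, 68 mm in diameter, 75 mm tall, origin under its centre.
- bowl: Bystander: white bowl, 100 mm in diameter, 40 mm tall, origin under its centre.
Things that resemble listed ones, but are neither listed nor needed, are in the scene too. Leave any green or red look-alike of the tool_c alone.

How it is judged:
By the outcome, as a careful person would: the job done as asked, in the order asked, and still so for the second after the job is handed in, with the robot touching nothing.
Of jar_r1, jar_r2, jar_r3, jar_r4 only 1 to 2 are there at a start; the rules pass over those that are not, and their reading is None.
Of tool_a, tool_b, tool_c only 2 to 3 are there at a start; the rules pass over those that are not, and their reading is None.
At some moment in a run one of jar_t1, jar_t2, tool_a, tool_b, tool_c may be knocked a few centimetres aside while the robot is not near it.
Once in a run the grip may slacken for a moment while it holds something.
It also fails if it takes over 210 s, if anything falls off the work surface, if the arm or the gripper's body presses on something with over 40 N, if the wrist force passes 120 N, or if a joint passes its speed limit or range.

## Working session

There is one attempt and no reset: what is moved stays moved. The work goes in short steps, Python scripts to look and compute and a tool call to move; the robot and the scene stay as the last step left them, time stands still between calls to the robot, and variables do not carry over. Pictures are saved under pics/ and viewed, at most 14 in all, crops included, and the job is handed in when it is done.

Besides the shell and the picture viewer there is one more tool, called after "Emit:" as name(argument=value, ...), one argument or row to a line, values as JSON. send_rows: Moves the arm, as the interface text tells. Its arguments: {"type":"object","properties":{"targets":{"type":"array"},"grip_force":{"type":"number"}},"required":["targets"]}

```bash
mkdir -p pics; python3 - <<'E'
from rig import r,cams
import cv2,numpy as np
np.set_printoptions(precision=4,suppress=True)
print(r.sense())
for n in("top","side","wrist"):
    f=cams.grab_frame(n); cv2.imwrite(f"pics/{n}0.png",f["color"]); print(n,[f[k] for k in("fx","fy","cx","cy","xyz","attitude")])
E
```

```text
{'clock': 0.0, 'qpos': array([ 1.2856,  0.3536,  1.6342,  0.    ,  1.1552, -0.0024]), 'qvel': array([ 0.    , -0.0003,  0.0021,  0.0007, -0.0007,  0.0001]), 'joint_efforts': array([  0.003 , -60.5249, -34.2075,   0.0002,   0.0091,  -0.    ]), 'eef_pos': array([174.2731, 599.7013, 230.5688]), 'tcp_rot': array([-3.1402, -0.    ,  2.8588]), 'contact_force': array([-0.2458,  0.2706,  0.3051]), 'wrist_torque': array([ 0.0199, -0.0043,  0.0011]), 'grasp_force': 0.0, 'opening': 1.0018606330308606}
top [479.70690519604256, 479.70690519604256, 321.23322468717527, 238.27311715063178, array([ 417.2595,   45.7055, 1221.8147]), array([-3.0182, -0.0117, -1.5989])]
side [617.0859283112969, 617.0859283112969, 327.331330223696, 234.16235708867524, array([ -142.1131, -1332.2994,  1193.2619]), array([-2.1987, -0.0189, -0.4383])]
wrist [405.72796765004813, 405.72796765004813, 319.9125508472396, 243.7529428959287, array([ 93.596 , 624.0551, 373.9125]), array([2.812 , 0.0014, 1.2872])]
```

View pics/top0.png

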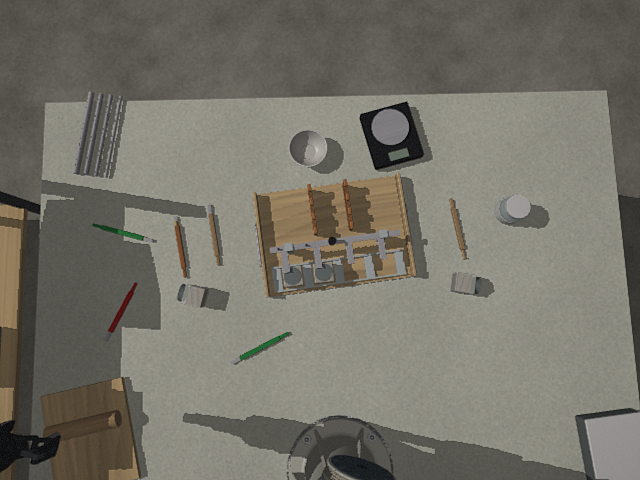

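View pics/side0.png

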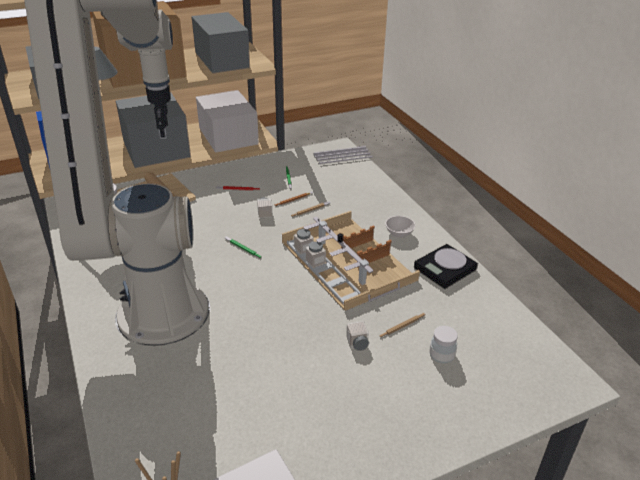

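The top view shows the carrier centred near (335,235). Standing jars are at (291,278) and (323,272), so the two right-hand places are free. Tipped jars are at (192,295) and (465,284). Wooden tools are at (181,247), (215,235) and (457,228). The green pens (125,233) and (262,347) and the red one (121,310) are decoys.

```bash
cat > h.py <<'E'
import numpy as np,cv2,pickle
from scipy.spatial.transform import Rotation as Ro
from scipy.optimize import least_squares
np.set_printoptions(precision=4,suppress=True)
def grab(n,name=None):
    from rig import cams
    f=cams.grab_frame(n)
    if name: cv2.imwrite(f"pics/{name}.png",f["color"]); pickle.dump(f,open(f"pics/{name}.pkl","wb"))
    return f
def load(name): return pickle.load(open(f"pics/{name}.pkl","rb"))
def ray(f,u,v):
    return np.array(f["xyz"]),Ro.from_euler('xyz',f["attitude"]).apply([(u-f["cx"])/f["fx"],(v-f["cy"])/f["fy"],1])
def atz(f,u,v,z):
    c,d=ray(f,u,v); return c+d*(z-c[2])/d[2]
def proj(f,P):
    p=Ro.from_euler('xyz',f["attitude"]).inv().apply(np.atleast_2d(P)-f["xyz"])
    return np.c_[p[:,0]/p[:,2]*f["fx"]+f["cx"],p[:,1]/p[:,2]*f["fy"]+f["cy"]]
def tri(obs): # [(f,u,v)..]
    A=np.zeros((3,3));b=np.zeros(3)
    for f,u,v in obs:
        c,d=ray(f,u,v); d=d/np.linalg.norm(d); M=np.eye(3)-np.outer(d,d); A+=M;b+=M@c
    P=np.linalg.solve(A,b); return P,[np.round(proj(f,P)[0]-[u,v],1) for f,u,v in obs]
def rot(yaw,tilt=0,axis='y'): # tool down with yaw, then tilted about its own axis
    return Ro.from_euler('z',yaw)*Ro.from_euler('x',np.pi)*Ro.from_euler(axis,tilt)
def rel(p,R,cur=None):
    from rig import r
    s=r.sense(); R0=Ro.from_euler('xyz',s["tcp_rot"])
    print("shift mm",R0.inv().apply(np.array(p)-s["eef_pos"]).round(1),"rotvec",(R0.inv()*R).as_rotvec().round(4),"clk",round(s["clock"],1),"open",round(s["opening"],2),"at",s["eef_pos"].round(1))
E
python3 - <<'E'
from h import *
f=grab("top","t1");g=grab("side","s1")
for n,u,v,z in [("jarR",465,284,24),("jarL",192,295,24),("tA",181,247,8),("tB",215,235,8),("tC",457,228,8),("knob",332,241,104),("LB",257,194,36),("RB",400,177,36),("RF",413,276,36),("LF",267,295,36),("lid1",291,278,70),("lid2",323,272,70)]:
    P=atz(f,u,v,z);print(n,P.round(0),proj(g,P)[0].round(0))
rel([480,20,330],rot(np.pi/2))
E
```

```text
jarR [ 441. -328.   24.] [358. 336.]
jarL [433. 351.  24.] [264. 206.]
tA [555. 383.   8.] [294. 198.]
tB [583. 297.   8.] [311. 208.]
tC [ 585. -322.    8.] [403. 323.]
knob [548.   4. 104.] [340. 234.]
LB [680. 186.  36.] [351. 212.]
RB [ 715. -176.   36.] [417. 272.]
RF [ 464. -197.   36.] [343. 299.]
LF [427. 165.  36.] [283. 233.]
lid1 [466. 103.  70.] [302. 232.]
lid2 [478.  26.  70.] [315. 245.]
shift mm [-455.3 -471.7  -98.7] rotvec [-0.0005  0.0004  1.288 ] clk 0.2 open 1.0 at [174.4 600.  231. ]
```

```bash
python3 - <<'E'
from h import *
rel([500,60,330],rot(np.pi))
E
```

```text
shift mm [-463.4 -427.7  -98.8] rotvec [-0.0006 -0.0001 -0.2828] clk 0.2 open 1.0 at [174.4 600.  231. ]
```

Emit:
send_rows(
  targets=[-0.23,-0.214,-0.1,0,0,0,1,-0.23,-0.214,-0.1,0,0,0,1,-0.23,-0.214,-0.1,0,0,0,1,-0.23,-0.214,-0.1,0,0,0,1,-0.23,-0.214,-0.1,0,0,0,1,-0.23,-0.214,-0.1,0,0,0,1,-0.23,-0.214,-0.1,0,0,0,1,-0.23,-0.214,-0.1,0,0,0,1,-0.23,-0.214,-0.1,0,0,0,1,-0.23,-0.214,-0.1,0,0,0,1,-0.23,-0.214,-0.1,0,0,0,1],
)

```text
clock: 1.17
eef_pos: [335.5, 330.5, 331.2]
tcp_rot: [3.141, -0.0, 2.858]
contact_force: [0.6, 0.1, 0.1]
opening: 1.002
grasp_force: 0.0
```

Emit:
send_rows(
  targets=[-0.233,-0.214,0,0,0,-0.283,1,-0.233,-0.214,0,0,0,-0.283,1,-0.233,-0.214,0,0,0,-0.283,1,-0.233,-0.214,0,0,0,-0.283,1,-0.233,-0.214,0,0,0,-0.283,1,-0.233,-0.214,0,0,0,-0.283,1,-0.233,-0.214,0,0,0,-0.283,1,-0.233,-0.214,0,0,0,-0.283,1,-0.233,-0.214,0,0,0,-0.283,1,-0.233,-0.214,0,0,0,-0.283,1,-0.233,-0.214,0,0,0,-0.283,1,-0.233,-0.214,0,0,0,-0.283,1],
)

```text
clock: 2.17
eef_pos: [499.0, 61.6, 330.8]
tcp_rot: [3.141, -0.001, -3.139]
contact_force: [0.4, 0.1, -0.2]
opening: 1.002
grasp_force: 0.0
```

```bash
python3 - <<'E'
from h import *
f=grab("wrist","w1"); print(f["xyz"],f["attitude"])
rel([500,-60,330],rot(np.pi))
E
```

```text
[415.0809  62.1049 474.1854] [ 2.8131 -0.0004  1.5722]
shift mm [  -0.7 -121.6    1. ] rotvec [ 0.0003 -0.0007  0.0025] clk 2.2 open 1.0 at [499.   61.6 331. ]
```

Emit:
send_rows(
  targets=[0,-0.12,0,0,0,0,1,0,-0.12,0,0,0,0,1,0,-0.12,0,0,0,0,1,0,-0.12,0,0,0,0,1,0,-0.12,0,0,0,0,1,0,-0.12,0,0,0,0,1,0,-0.12,0,0,0,0,1],
)

```text
clock: 2.8
eef_pos: [499.6, -58.5, 331.3]
tcp_rot: [3.141, 0.0, -3.14]
contact_force: [-0.6, -0.1, -0.1]
opening: 0.997
grasp_force: 0.0
```

```bash
python3 - <<'E'
from h import *
f=grab("wrist","w2"); print(f["xyz"],f["attitude"])
from rig import r; print(r.sense()["qpos"],r.sense()["eef_pos"])
E
```

```text
[415.4972 -57.9626 474.5975] [ 2.812  -0.0005  1.572 ]
[-0.1198  0.0732  1.7639  0.0003  1.3044 -1.6929] [499.626  -58.5205 331.3535]
```

View pics/w1.png

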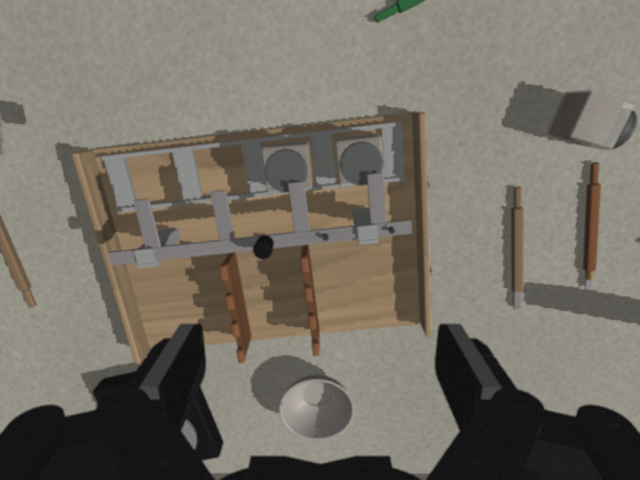

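View pics/w2.png

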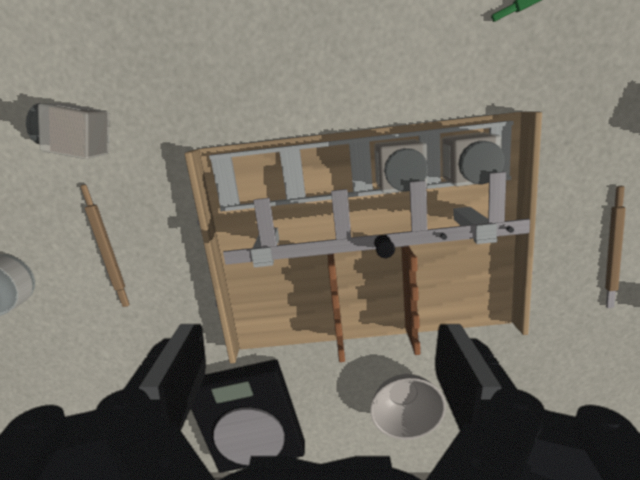

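w1: jar at (605,120) with lid at right. Steel-bladed tool_c at (517,247), darker loop tool_b at (592,225), and plain wooden tool at left (15,260). The knob is at (263,246) and the lids at (286,168) and (361,161). w2: right jar at (75,130) with lid at left, tool_a at (105,245), and knob at (384,246).

```bash
python3 - <<'E'
from h import *
f=load("w2");g=load("w1")
a=cv2.resize(f["color"][105:365,185:545],None,fx=2.2,fy=2.2,interpolation=cv2.INTER_CUBIC)
cv2.imwrite("pics/c1.png",a)
b=np.hstack([cv2.resize(g["color"][80:320,490:640],None,fx=2.5,fy=2.5,interpolation=cv2.INTER_CUBIC),cv2.resize(f["color"][80:320,0:150],None,fx=2.5,fy=2.5,interpolation=cv2.INTER_CUBIC)])
cv2.imwrite("pics/c2.png",b)
E
```

```text
(no output)
```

View pics/c1.png

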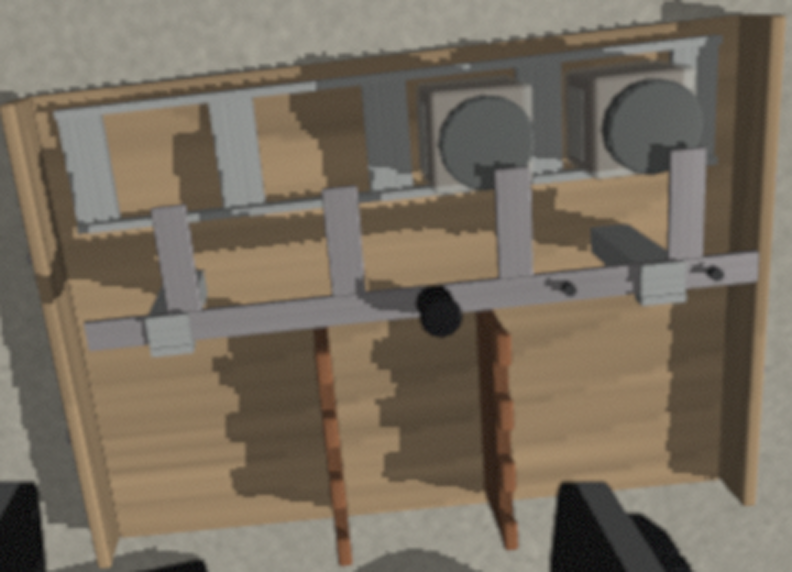

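View pics/c2.png

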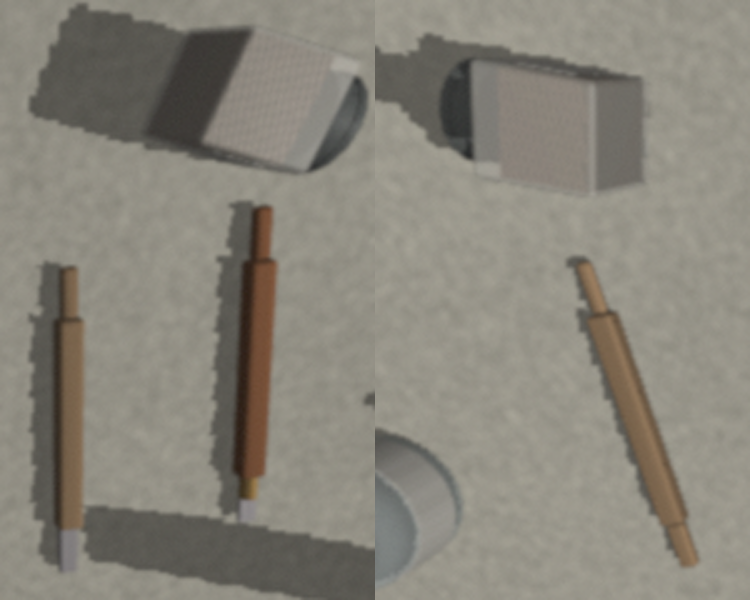

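c1: wall corners at (3,105), (783,17) and (755,503), knob (440,303), tongue tips (170,208), (340,190), (512,170) and (688,151). Two lids, and the two left places are free.
c2: three wooden tools. tool_c has the grey blade at bottom left, tool_b is the dark one with a loop, and tool_a at right has two wooden spatula ends. None is green or red. The tipped jars' lids point to the right (left panel) and to the left (right panel).

```bash
cat > fit.py <<'E'
from h import *
f=load("w2");g=load("w1")
c1=lambda x,y:(185+x/2.2,105+y/2.2)
pts=[((-40,-188,36),(4,104)),((-40,188,36),(783,17)),((225,188,36),(755,503)),((-40,180,36),(742,15)),((-40,-180,36),(32,95)),((225,-188,36),(98,567)),
((10,-117,77,1),(170,208)),((10,-39,77,1),(340,190)),((10,39,77,1),(512,170)),((10,117,77,1),(688,151)),((68,0,104,1),(440,303))]
def P(p,m):
    c,s=np.cos(p[2]),np.sin(p[2]); x,y=m[0],m[1]+(p[3] if len(m)>3 else 0)
    return [p[0]+c*x-s*y,p[1]+s*x+c*y,m[2]]
def res(p): return np.concatenate([proj(f,P(p,m))[0]-c1(*q) for m,q in pts])
s=least_squares(res,[470,0,.1,10],loss='soft_l1'); p=s.x
if __name__=="__main__":
    print(p,res(p).reshape(-1,2).round(1).tolist())
    # heights by two views
    print("knob",tri([(f,*c1(440,303)),(g,263.5,245)]),P(p,(68,0,104,1)))
    print("lid",tri([(f,*c1(486,138)),(g,286,168)]),tri([(f,*c1(655,125)),(g,361,161.5)]), P(p,(0,39,70)),P(p,(0,117,70)))
    L=lambda x,y:(490+x/2.5,80+y/2.5); R=lambda x,y:((x-375)/2.5,80+y/2.5)
    for n,(a,b) in dict(c=((69,320),(71,528)),b=((262,262),(250,475))).items():
        A,B=atz(g,*L(*a),10),atz(g,*L(*b),10); d=B-A; print(n,(A+B)/2,np.hypot(*d[:2]),np.arctan2(d[1],d[0]))
    A,B=atz(f,*R(604,316),10),atz(f,*R(674,522),10); d=B-A; print("a",(A+B)/2,np.hypot(*d[:2]),np.arctan2(d[1],d[0]))
    # jars top face corners at z=48
    print("jarL",[atz(g,*L(*q),48)[:2].round(1).tolist() for q in((254,27),(364,63),(303,172),(203,145))])
    print("jarR",[atz(f,*R(*q),48)[:2].round(1).tolist() for q in((473,60),(597,78),(594,193),(474,177))])
E
python3 fit.py
```

```text
[482.2812 -10.2271   0.1091   9.2606] [[-2.5, -0.1], [2.6, -0.7], [0.5, 1.9], [13.4, 1.0], [-7.8, 3.1], [-0.3, 0.7], [-1.1, -0.9], [-0.5, -1.1], [0.2, -0.5], [0.2, -0.4], [0.8, 7.5]]
knob (array([544.9079,   6.7325,  95.1026]), [array([0. , 0.7]), array([-0. , -0.7])]) [np.float64(548.869029193797), np.float64(6.380575555636591), 104]
lid (array([474.5924,  28.4358,  65.5662]), [array([ 0. , -0.3]), array([0. , 0.3])]) (array([467.7741, 102.7953,  70.0951]), [array([ 0. , -0.6]), array([-0. ,  0.6])]) [np.float64(478.0358619476647), np.float64(28.541172787139764), 70] [np.float64(469.54527842625725), np.float64(106.07768026243171), 70]
c [582.3601 303.5146  10.    ] 108.93359209522123 0.16647061258529827
b [554.1285 387.7913  10.    ] 107.42721692730231 0.1626240327794104
a [ 581.4648 -317.3795   10.    ] 107.36346326690092 0.14954080165239822
jarL [[401.0, 329.5], [414.4, 376.2], [456.8, 361.8], [446.1, 318.5]]
jarR [[414.9, -336.7], [421.7, -288.7], [466.9, -298.2], [460.5, -346.4]]
```

```bash
sed -i 's/((-40,180,36),(742,15)),((-40,-180,36),(32,95)),//; s/((68,0,104,1),(440,303))/((68,0,104,1),(436,297)),((0,39,70),(486,138)),((0,117,70),(655,125))/' fit.py; python3 fit.py; python3 - <<'E'
from fit import *
# bystander overlay check in w1
print(proj(g,[P(p,(-40,-188,36)),P(p,(-40,188,36)),P(p,(225,188,36)),P(p,(10,-117,77,1)),P(p,(10,117,77,1))]).round(1))
im=g["color"].copy()
for m in [(-40,-188,36),(-40,188,36),(225,188,36),(225,-188,36),(10,-117,77,1),(10,117,77,1),(68,0,104,1)]+[(158+a,b,62) for a in(-45,-36,-27,-9,0,9,27,36,45) for b in(-45,45)]+[(a,b,12) for a in(-28,28) for b in(-145,-89,-67,-11)]:
    u,v=proj(g,P(p,m))[0]; cv2.circle(im,(int(u*16),int(v*16)),24,(0,0,255),-1,shift=4)
cv2.imwrite("pics/o1.png",cv2.resize(im[100:370,65:435],None,fx=2.1,fy=2.1,interpolation=cv2.INTER_CUBIC))
E
```

```text
[482.2339 -11.3121   0.1119  10.1803] [[-3.5, 0.3], [1.5, -1.3], [0.1, 1.5], [-0.6, 1.0], [-1.2, -0.8], [-0.6, -1.2], [0.1, -0.7], [0.1, -0.9], [2.7, 10.1], [-0.3, 3.7], [2.0, 0.8]]
knob (array([544.9079,   6.7325,  95.1026]), [array([0. , 0.7]), array([-0. , -0.7])]) [np.float64(548.671149809408), np.float64(6.400336161217189), 104]
lid (array([474.5924,  28.4358,  65.5662]), [array([ 0. , -0.3]), array([0. , 0.3])]) (array([467.7741, 102.7953,  70.0951]), [array([ 0. , -0.6]), array([-0. ,  0.6])]) [np.float64(477.87745385579393), np.float64(27.443854684164606), 70] [np.float64(469.16456845926564), np.float64(104.95569654118), 70]
c [582.3601 303.5146  10.    ] 108.93359209522123 0.16647061258529827
b [554.1285 387.7913  10.    ] 107.42721692730231 0.1626240327794104
a [ 581.4648 -317.3795   10.    ] 107.36346326690092 0.14954080165239822
jarL [[401.0, 329.5], [414.4, 376.2], [456.8, 361.8], [446.1, 318.5]]
jarR [[414.9, -336.7], [421.7, -288.7], [466.9, -298.2], [460.5, -346.4]]
[[ 70.  153.3]
 [425.7 112.2]
 [431.4 336. ]
 [140.6 199.5]
 [375.  173.6]]
```

View pics/o1.png

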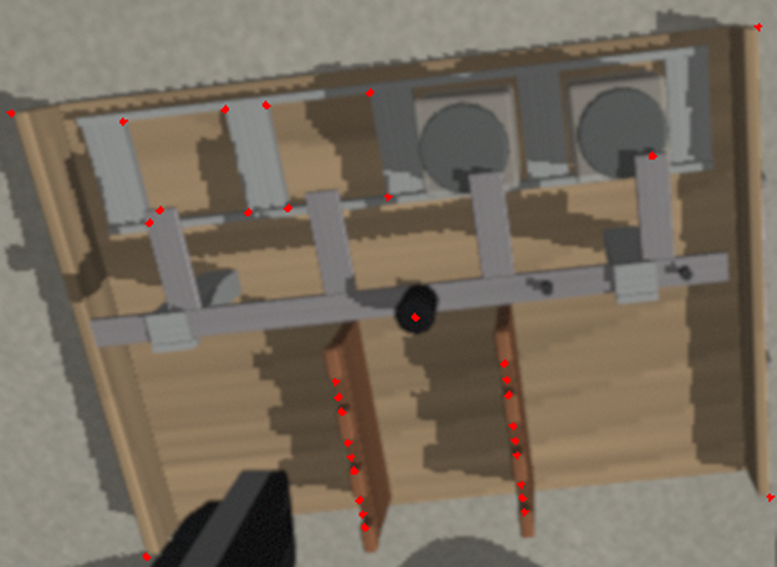

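The overlay fits within 1–2 mm, with the carrier at about (482, −10, yaw 0.11) and the lock about 9–10 mm open. Now I go for the lock knob.

Emit:
send_rows(
  targets=[-0.049,0.065,0.15,0,0,-0.11,-0.1,-0.049,0.065,0.15,0,0,-0.11,-0.1,-0.049,0.065,0.15,0,0,-0.11,-0.1,-0.049,0.065,0.15,0,0,-0.11,-0.1,-0.049,0.065,0.18,0,0,-0.11,-0.1,-0.049,0.065,0.18,0,0,-0.11,-0.1,-0.049,0.065,0.18,0,0,-0.11,-0.1,-0.049,0.065,0.18,0,0,-0.11,-0.1,-0.049,0.065,0.18,0,0,-0.11,-0.1],
)

```text
clock: 3.6
eef_pos: [549.9, 5.0, 153.8]
tcp_rot: [-3.141, 0.004, -3.031]
contact_force: [-0.2, 1.0, 0.2]
opening: 0.453
grasp_force: 0.0
```

```bash
python3 - <<'E'
from h import *
rel([548.5,6.4,85],rot(np.pi+.11))
f=grab("wrist","w3"); g=load("w2")
# knob position from black blob near prediction
b=f["color"].max(2)
u,v=proj(f,[548.5,6.4,104])[0]; print(u,v)
m=(b<45).astype(np.uint8); n,l,s,c=cv2.connectedComponentsWithStats(m)
for i in range(1,n):
    if s[i][4]>100: print(s[i],c[i])
E
```

```text
shift mm [ 1.5  1.6 68.8] rotvec [-0.0004  0.0036  0.0003] clk 3.6 open 0.45 at [549.9   5.  153.8]
321.48214310163155 273.97029701465897
[ 303  244   36   45 1211] [320.6177 266.4583]
[    7   309   613   171 43385] [305.5683 428.3867]
```

Emit:
send_rows(
  targets=[0.001,0.002,0.034,0,0,0,-0.1,0.001,0.002,0.068,0,0,0,-0.1,0.001,0.002,0.068,0,0,0,-0.1,0.001,0.002,0.068,0,0,0,-0.1,0.001,0.002,0.068,0,0,0,-0.8,0.001,0.002,0.068,0,0,0,-0.8,0.001,0.002,0.068,0,0,0,-0.8,0.001,0.002,0.068,0,0,0,-0.8,0.001,0.002,0.068,0,0,0,-0.8,0.001,0.002,0.068,0,0,0,-0.8],
  grip_force=30,
)

```text
clock: 4.48
eef_pos: [549.0, 6.7, 85.8]
tcp_rot: [-3.141, 0.004, -3.031]
contact_force: [-0.7, -1.1, 8.5]
opening: 0.193
grasp_force: 29.4
```

```bash
python3 - <<'E'
from h import *
from rig import r
print(r.sense()["contact_force"],r.sense()["grasp_force"])
rel([548.5,6.4,85],rot(np.pi+.11))
E
```

```text
[-0.6583 -1.1318  8.5029] 29.358924329280853
shift mm [ 0.6 -0.2  0.8] rotvec [-0.0006  0.0038  0.0001] clk 4.5 open 0.19 at [549.    6.7  85.8]
```

Emit:
send_rows(
  targets=[0,0.004,-0.002,0,0,0,-0.8,0,0.008,-0.002,0,0,0,-0.8,0,0.012,-0.002,0,0,0,-0.8,0,0.016,-0.002,0,0,0,-0.8,0,0.02,-0.002,0,0,0,-0.8,0,0.024,-0.002,0,0,0,-0.8,0,0.027,-0.002,0,0,0,-0.8,0,0.029,-0.002,0,0,0,-0.8,0,0.031,-0.002,0,0,0,-0.8,0,0.031,-0.002,0,0,0,-0.8],
)

```text
clock: 5.32
eef_pos: [545.8, 34.7, 86.0]
tcp_rot: [-3.136, 0.003, -3.029]
contact_force: [7.9, -22.3, -11.6]
opening: 0.195
grasp_force: 32.6
```

Emit:
send_rows(
  targets=[0,0.001,0,0,0,0,-0.8,0,0.002,0,0,0,0,-0.8,0,0.002,0,0,0,0,-0.8],
)

```text
clock: 5.57
eef_pos: [545.8, 34.9, 86.0]
tcp_rot: [-3.134, 0.003, -3.029]
contact_force: [9.8, -33.5, -12.6]
opening: 0.194
grasp_force: 33.0
```

Emit:
send_rows(
  targets=[0,-0.003,0,0,0,0,-0.8,0,-0.0035,0,0,0,0,-0.8,0,-0.0035,0,0,0,0,-0.1,0,-0.0035,0,0,0,0,-0.1,0,-0.0035,0,0,0,0,-0.1,0,-0.0035,0,0,0,0,-0.1,0,-0.0035,-0.04,0,0,0,-0.1,0,-0.0035,-0.12,0,0,0,-0.1,0,-0.0035,-0.17,0,0,0,0.7,0,-0.0035,-0.17,0,0,0,0.7,0,-0.0035,-0.17,0,0,0,0.7,0,-0.0035,-0.17,0,0,0,0.7],
)

```text
clock: 6.57
eef_pos: [546.0, 36.6, 259.0]
tcp_rot: [-3.141, 0.007, -3.031]
contact_force: [0.4, -0.9, -0.7]
opening: 0.852
grasp_force: 0.0
```

```bash
python3 - <<'E'
from fit import *
from rig import r
f=grab("wrist","w4"); print(r.sense()["contact_force"])
p=[482,-10.3,.1105,39]
for q in(9.5,39):
    p[3]=q; print(q,proj(f,[P(p,(68,0,104,1))])[0])
b=f["color"].max(2); m=(b<45).astype(np.uint8); n,l,s,c=cv2.connectedComponentsWithStats(m)
for i in range(1,n):
    if s[i][4]>100: print(s[i],c[i])
# jar plan
R=[(414.9,-336.7),(421.7,-288.7),(466.9,-298.2),(460.5,-346.4)]
print(np.mean(R,0))
rel([441,-250,331],rot(np.pi+.11))
E
```

```text
[-0.3672  0.8134 -0.4252]
9.5 [279.3616 219.1228]
39 [318.1237 219.0967]
[306 202  23  28 503] [316.825  215.4732]
[    0   318   640   162 43849] [302.8783 426.7593]
[ 441.  -317.5]
shift mm [ 134.3 -273.3  -74.9] rotvec [-0.      0.0028  0.0006] clk 6.6 open 0.85 at [544.6  36.5 256.4]
```

```bash
cat > ik.py <<'E'
from h import *
D=[([1.2856,.3536,1.6342,0,1.1552,-.0024],[174.27,599.7,230.57]),([-.1198,.0732,1.7639,0,1.3044,-1.6929],[499.63,-58.52,331.35])]
lo=np.array([-2.63,-.92,.06,-1.3,0.03,-3.02])+.03; hi=np.array([2.63,2.1,2.66,4.44,2.69,3.02])-.03
def fk(q,k,sg=1):
    a,L1,L2,H,T=k
    s=q[1]+q[2]; w=np.array([a+L1*np.sin(q[1])+L2*np.sin(s),0,H+L1*np.cos(q[1])+L2*np.cos(s)])
    z1=Ro.from_euler('z',q[0]); R=z1*Ro.from_euler('y',s)*Ro.from_euler('z',sg*q[3])*Ro.from_euler('y',q[4])*Ro.from_euler('z',q[5]+np.pi/2)
    return z1.apply(w)+T*R.apply([0,0,1]),R
def ik(p,R,k,q0=None):
    best=None; rng=np.random.default_rng(0)
    for i in range(12):
        x0=np.clip(q0,lo,hi) if (i==0 and q0 is not None) else np.array([np.arctan2(p[1],p[0]),.2,1.7,rng.uniform(-1.2,4.3),rng.uniform(.3,2),rng.uniform(-2.8,2.8)])
        def e(q):
            t,Q=fk(q,k); return np.r_[(t-p)/100,(Q.inv()*R).as_rotvec()]
        s=least_squares(e,x0,bounds=(lo,hi))
        if best is None or s.cost<best.cost-1e-6: best=s
        if best.cost<1e-6: break
    return best.x,best.cost
E
python3 - <<'E'
from ik import *
from rig import r
s=r.sense(); D.append((s["qpos"],s["eef_pos"])); print(s["qpos"],s["eef_pos"])
T=200
def e(k): return np.concatenate([fk(q,[*k,T])[0]-p for q,p in D])
for a0 in(0,50):
    s=least_squares(e,[a0,400,400,350]); print(s.x,s.cost,e(s.x).round(1))
E
```

```text
[ 0.0641  0.2041  1.7779  0.0001  1.1569 -1.6173] [544.5721  36.5056 256.4379]
[ -7.6714 536.4311 487.308  125.0631] 8.740301801062268 [ 1.1 -1.5  0.4 -1.5 -1.4  0.5  2.6 -1.4 -0.8]
[ -7.6715 536.4311 487.3081 125.0631] 8.74030180104189 [ 1.1 -1.5  0.4 -1.5 -1.4  0.5  2.6 -1.4 -0.8]
```

```bash
cat > plan.py <<'E'
from ik import *
C=np.array([482,-10.3]);cy=.1105
def K(T): return [-7.7,536.4,487.3,T-75,T]
def mat(y,z):
    y=y/np.linalg.norm(y); z=z/np.linalg.norm(z); return Ro.from_matrix(np.c_[np.cross(y,z),y,z])
def pick(base,hang,th,gz=30,gx=4): # base centre xy at z=24
    h=np.array([np.cos(hang),np.sin(hang),0]); Z=np.array([0,0,1.]); zt=-np.cos(th)*h-np.sin(th)*Z; xt=np.sin(th)*h-np.cos(th)*Z
    R=mat(np.cross(zt,xt),zt); return np.r_[base,24]+gz*h+gx*Z+19*zt,R
def place(slot,th,gz=30,gx=4,up=0,dx=0,dy=0):
    cx=np.array([np.cos(cy),np.sin(cy),0]); yy=np.array([-np.sin(cy),np.cos(cy),0]); Z=np.array([0,0,1.])
    zt=np.sin(th)*cx-np.cos(th)*Z; R=mat(-yy,zt)
    return np.r_[C,6+up+gz]+(slot+dy)*yy+(dx-gx)*cx+19*zt,R
jars=dict(R=((444.3,-293.5),-1.74),L=((423.5,324),1.28))
E
python3 - <<'E'
from plan import *
L=np.array([[401.0, 329.5], [414.4, 376.2], [456.8, 361.8], [446.1, 318.5]])
print("L base",L[[0,3]].mean(0),"axis",np.arctan2(*(L[[1,2]].sum(0)-L[[0,3]].sum(0))[::-1]), "edge",np.arctan2(*(L[3]-L[0])[::-1])+np.pi/2,np.arctan2(*(L[2]-L[1])[::-1])+np.pi/2)
for T in(200,300):
  for d in(40,50,60):
    th=np.radians(d)
    for n,f in[("pR",pick(*jars["R"],th)),("pL",pick(*jars["L"],th)),("-39",place(-39,th)),("-117",place(-117,th))]:
        q,c=ik(*f,K(T)); print(T,d,n,round(c,5),q.round(2))
rel(pick(*jars["R"],.87)[0]+[0,0,150],pick(*jars["R"],.87)[1])
E
```

```text
L base [423.55 324.  ] axis 1.3091568778972125 edge 1.331564726831236 1.2433961149946708
200 40 pR 0.0 [-0.84  0.69  1.82  0.67  1.33  2.07]
200 40 pL 0.0 [ 0.8   0.76  1.68 -0.36  1.52  1.27]
200 40 -39 0.0 [-0.17  0.37  2.38  2.58  0.34 -1.25]
200 40 -117 0.0 [-0.36  0.4   2.32  2.2   0.37 -1.03]
200 50 pR 0.0 [-0.81  0.64  1.85  0.59  1.18  2.12]
200 50 pL 0.0 [ 0.78  0.7   1.73 -0.32  1.36  1.25]
200 50 -39 0.0 [-0.19  0.41  2.43  2.73  0.59 -1.41]
200 50 -117 0.0 [-0.38  0.43  2.37  2.43  0.59 -1.28]
200 60 pR 0.0 [-0.77  0.59  1.89  0.5   1.04  2.2 ]
200 60 pL 0.0 [ 0.76  0.65  1.78 -0.27  1.19  1.22]
200 60 -39 0.0 [-0.2   0.47  2.47  2.78  0.85 -1.49]
200 60 -117 0.0 [-0.41  0.49  2.4   2.53  0.84 -1.4 ]
300 40 pR 0.0 [-0.93  0.8   1.7   0.6   1.37  2.03]
300 40 pL 0.0 [ 0.85  0.89  1.49 -0.33  1.58  1.28]
300 40 -39 0.0 [-0.23  0.38  2.51  2.65  0.47 -1.39]
300 40 -117 0.0 [-0.44  0.41  2.44  2.3   0.47 -1.23]
300 50 pR 0.0 [-0.89  0.72  1.76  0.54  1.22  2.09]
300 50 pL 0.0 [ 0.83  0.81  1.58 -0.29  1.41  1.26]
300 50 -39 0.0 [-0.27  0.47  2.58  2.74  0.79 -1.53]
300 50 -117 0.0 [-0.5   0.49  2.51  2.45  0.76 -1.45]
300 60 pR 0.0 [-0.84  0.65  1.82  0.46  1.07  2.16]
300 60 pL 0.0 [ 0.8   0.72  1.67 -0.25  1.23  1.23]
300 60 -39 0.0 [-0.31  0.62  2.63  2.75  1.15 -1.62]
300 60 -117 0.0 [-0.55  0.61  2.55  2.48  1.06 -1.58]
shift mm [ 141.2 -334.    92.6] rotvec [-0.4529 -0.5968 -1.2339] clk 6.6 open 0.85 at [544.6  36.5 256.4]
```

Emit:
send_rows(
  targets=[0.136,-0.317,-0.06,0,0,1.5,1,0.136,-0.317,-0.06,0,0,1.5,1,0.136,-0.317,-0.06,0,0,1.5,1,0.136,-0.317,-0.06,0,0,1.5,1,0.136,-0.317,-0.06,0,0,1.5,1,0.136,-0.317,-0.06,0,0,1.5,1,0.136,-0.317,-0.06,0,0,1.5,1,0.136,-0.317,-0.06,0,0,1.5,1,0.136,-0.317,-0.06,0,0,1.5,1,0.136,-0.317,-0.06,0,0,1.5,1,0.136,-0.317,-0.06,0,0,1.5,1,0.136,-0.317,-0.06,0,0,1.5,1],
)

```text
clock: 7.62
eef_pos: [442.7, -293.8, 312.7]
tcp_rot: [-3.139, -0.003, 1.744]
contact_force: [-0.6, 0.4, 0.0]
opening: 1.001
grasp_force: 0.0
```

Emit:
send_rows(
  targets=[0,0,0,0,0,1.5,1,0,0,0,0,0,1.5,1,0,0,0,0,0,1.5,1,0,0,0,0,0,1.5,1,0,0,0,0,0,1.5,1,0,0,0,0,0,1.5,1,0,0,0,0,0,1.5,1,0,0,0,0,0,1.5,1,0,0,0,0,0,1.5,1,0,0,0,0,0,1.5,1,0,0,0,0,0,1.5,1,0,0,0,0,0,1.5,1],
)

```text
clock: 8.62
eef_pos: [443.0, -293.1, 312.7]
tcp_rot: [-3.138, 0.003, 0.246]
contact_force: [0.6, -0.6, -0.2]
opening: 0.998
grasp_force: 0.0
```

Emit:
send_rows(
  targets=[0,0,0,0,0,1.4,1,0,0,0,0,0,1.4,1,0,0,0,0,0,1.4,1,0,0,0,0,0,1.4,1,0,0,0,0,0,1.4,1,0,0,0,0,0,1.4,1,0,0,0,0,0,1.4,1,0,0,0,0,0,1.4,1,0,0,0,0,0,1.4,1,0,0,0,0,0,1.4,1,0,0,0,0,0,1.4,1,0,0,0,0,0,1.4,1],
)

```text
clock: 9.62
eef_pos: [443.0, -293.1, 312.9]
tcp_rot: [3.14, 0.003, -1.154]
contact_force: [0.4, 0.4, 1.3]
opening: 0.999
grasp_force: 0.0
```

```bash
python3 - <<'E'
from plan import *
from rig import r
s=r.sense(); print(s["qpos"],s["tcp_rot"])
f=grab("wrist","w5")
p,R=pick(*jars["R"],.87); print(p)
rel(p+[0,0,150],R)
print([proj(f,[x,y,48])[0].round(0).tolist() for x,y in [(414.9,-336.7),(421.7,-288.7),(466.9,-298.2),(460.5,-346.4)]])
E
```

```text
[-0.5874  0.1365  1.7327  0.0001  1.2763  2.1372] [ 3.1395  0.0034 -1.1539]
[ 441.3112 -310.9948   13.4778]
shift mm [ 15.9   8.7 149.7] rotvec [ 0.2092 -0.6777  0.5646] clk 9.7 open 1.0 at [ 443.1 -293.3  313.2]
[[363.0, 161.0], [336.0, 202.0], [299.0, 176.0], [325.0, 133.0]]
```

View pics/w5.png

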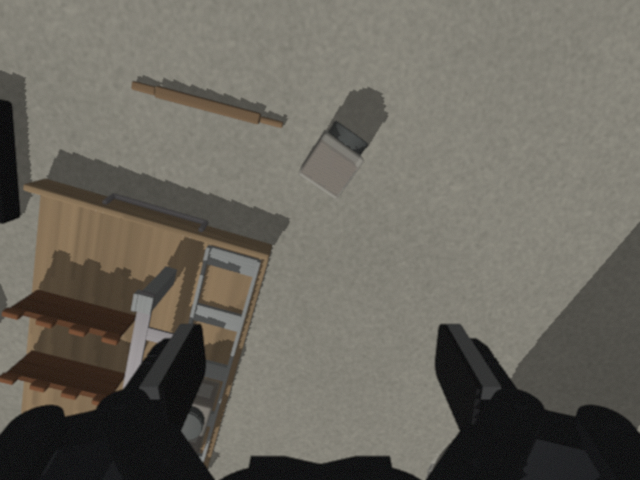

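w5: the right jar's top face corners are near (363,157), (335,196), (301,170) and (328,133), with its lid at (348,135). This agrees with the prediction to about 4 px. Next, tilt above it.

Emit:
send_rows(
  targets=[0.016,0.009,0.1,0.21,-0.68,0.565,1,0.016,0.009,0.1,0.21,-0.68,0.565,1,0.016,0.009,0.1,0.21,-0.68,0.565,1,0.016,0.009,0.1,0.21,-0.68,0.565,1,0.016,0.009,0.1,0.21,-0.68,0.565,1,0.016,0.009,0.1,0.21,-0.68,0.565,1,0.016,0.009,0.1,0.21,-0.68,0.565,1,0.016,0.009,0.1,0.21,-0.68,0.565,1,0.016,0.009,0.1,0.21,-0.68,0.565,1,0.016,0.009,0.1,0.21,-0.68,0.565,1,0.016,0.009,0.1,0.21,-0.68,0.565,1],
)

```text
clock: 10.58
eef_pos: [442.4, -311.6, 215.5]
tcp_rot: [-3.136, 0.7, -1.732]
contact_force: [-0.3, -1.0, -0.3]
opening: 1.001
grasp_force: 0.0
```

```bash
python3 - <<'E'
from plan import *
from rig import r
s=r.sense(); q=s["qpos"]; print(q)
for T in(200,250,300):
    P,R=fk(q,K(T)); print(T,P-s["eef_pos"],(R.inv()*Ro.from_euler('xyz',s["tcp_rot"])).magnitude())
p,R=pick(*jars["R"],.87)
rel(p,R)
E
```

```text
[-0.9198  0.5116  1.6179  0.4912  1.537   2.2339]
200 [-15.6588 -92.932  -34.1406] 2.7894008272968645e-16
250 [-10.1961 -61.2058 -22.3977] 2.7894008272968645e-16
300 [ -4.7335 -29.4796 -10.6548] 2.7894008272968645e-16
shift mm [129.7   2.1 154.9] rotvec [-0.0008 -0.0013  0.0062] clk 10.6 open 1.0 at [ 442.4 -311.6  215.5]
```

```bash
python3 - <<'E'
from plan import *
from rig import r
from scipy.spatial.transform import Slerp
k=K(346); q0=r.sense()["qpos"]
for d in(35,42,50,58):
    th=np.radians(d)
    for n,f in[("pR",pick(*jars["R"],th)),("pL",pick(*jars["L"],th)),("-39",place(-39,th)),("-117",place(-117,th)),("-39up",place(-39,th,up=70))]:
        q,c=ik(*f,k); print(d,n,round(c,4),q.round(2))
th=.87
a=pick(*jars["R"],th);b=place(-117,th,up=70); A=a[0]+[0,0,150]
S=Slerp([0,1],Ro.concatenate([a[1],b[1]])); q=q0
print("rotvec tot",(a[1].inv()*b[1]).as_rotvec())
for t in np.linspace(0,1,9):
    q,c=ik(A*(1-t)+b[0]*t+[0,0,80*t*(1-t)*4],S(t),k,q); print(round(t,2),round(c,4),q.round(2))
E
```

```text
35 pR 0.0 [-0.98  0.9   1.59  0.6   1.47  2.  ]
35 pL 0.0 [ 0.87  1.01  1.34 -0.33  1.71  1.28]
35 -39 0.0 [-0.23  0.35  2.53  2.58  0.37 -1.33]
35 -117 0.0 [-0.45  0.38  2.45  2.19  0.38 -1.13]
35 -39up 0.0 [-0.23  0.15  2.5   1.97  0.21 -0.69]
42 pR 0.0 [-0.95  0.83  1.64  0.57  1.36  2.03]
42 pL 0.0 [ 0.86  0.94  1.41 -0.31  1.58  1.28]
42 -39 0.0 [-0.27  0.42  2.59  2.69  0.61 -1.48]
42 -117 0.0 [-0.5   0.44  2.51  2.37  0.58 -1.37]
42 -39up 0.0 [-0.27  0.18  2.57  2.43  0.39 -1.19]
50 pR 0.0 [-0.92  0.76  1.71  0.52  1.24  2.07]
50 pL 0.0 [ 0.84  0.85  1.5  -0.28  1.44  1.27]
50 -39 0.0006 [-0.33  0.51  2.63  2.67  0.85 -1.55]
50 -117 0.0 [-0.57  0.53  2.56  2.44  0.84 -1.53]
50 -39up 0.0002 [-0.32  0.25  2.63  2.55  0.63 -1.37]
58 pR 0.0 [-0.88  0.69  1.77  0.46  1.11  2.13]
58 pL 0.0 [ 0.82  0.78  1.59 -0.25  1.29  1.24]
58 -39 0.0063 [-0.46  0.63  2.63  2.5   1.06 -1.59]
58 -117 0.0 [-0.63  0.66  2.59  2.44  1.1  -1.66]
58 -39up 0.0073 [-0.43  0.32  2.63  2.39  0.78 -1.35]
rotvec tot [ 0.1688  1.0637 -1.99  ]
0.0 0.0 [-0.92  0.57  1.66  0.49  1.46  2.19]
0.12 0.0 [-0.86  0.44  1.74  0.47  1.35  2.02]
0.25 0.0 [-0.8   0.32  1.83  0.46  1.22  1.84]
0.38 0.0 [-0.74  0.21  1.94  0.47  1.07  1.64]
0.5 0.0 [-0.69  0.12  2.06  0.51  0.89  1.4 ]
0.62 0.0 [-0.64  0.06  2.19  0.64  0.69  1.08]
0.75 0.0 [-0.6   0.05  2.32  0.96  0.49  0.55]
0.88 0.0 [-0.58  0.12  2.46  1.66  0.44 -0.39]
1.0 0.0 [-0.57  0.3   2.56  2.25  0.66 -1.28]
```

Emit:
send_rows(
  targets=[0.02,0.001,0.024,0,0,0,1,0.04,0.001,0.048,0,0,0,1,0.06,0.002,0.072,0,0,0,1,0.08,0.002,0.096,0,0,0,1,0.1,0.002,0.119,0,0,0,1,0.115,0.002,0.137,0,0,0,1,0.125,0.002,0.149,0,0,0,1,0.13,0.002,0.155,0,0,0,1,0.13,0.002,0.155,0,0,0,1,0.13,0.002,0.155,0,0,0,1],
)

```text
clock: 11.42
eef_pos: [441.5, -311.3, 14.0]
tcp_rot: [-3.136, 0.701, -1.734]
contact_force: [0.5, 0.4, 1.0]
opening: 1.003
grasp_force: 0.0
```

```bash
python3 - <<'E'
from plan import *
from rig import r
print(r.sense()["contact_force"]); f=grab("wrist","w6")
p,R=pick(*jars["R"],.87); rel(p,R)
cv2.imwrite("pics/w6s.png",f["color"])
E
```

```text
[0.4772 0.4088 0.9779]
shift mm [0.1 0.4 1. ] rotvec [-0.0025 -0.0003  0.0044] clk 11.5 open 1.0 at [ 441.7 -311.6   14.3]
```

View pics/w6s.png

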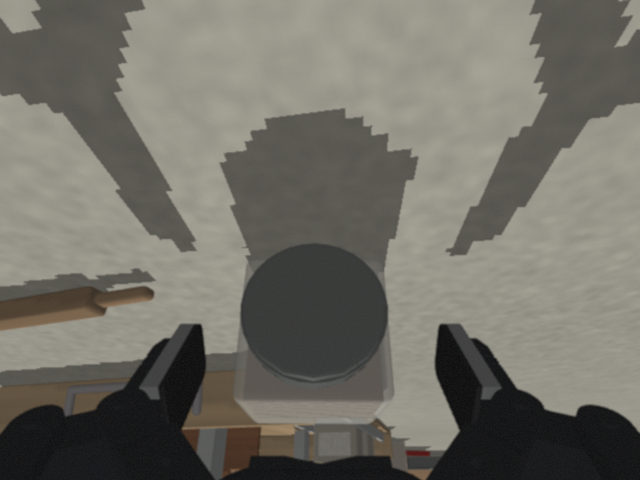

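w6: the lid (315,312) sits centred between the pads at x≈200 and 440, with the jar square to them. Now grip and lift.

Emit:
send_rows(
  targets=[0,0,0,0,0,0,-0.2,0,0,0,0,0,0,-0.2,0,0,0,0,0,0,-0.2,0,0,0,0,0,0,-0.2,0,0,0,0,0,0,-0.2,0,0,0,0,0,0,-0.2,-0.01,0,-0.012,0,0,0,-0.2,-0.03,0,-0.036,0,0,0,-0.2,-0.05,0,-0.06,0,0,0,-0.2,-0.07,0,-0.084,0,0,0,-0.2,-0.1,0,-0.12,0,0,0,-0.2,-0.1,0,-0.12,0,0,0,-0.2],
  grip_force=60,
)

```text
clock: 12.47
eef_pos: [441.9, -313.9, 176.0]
tcp_rot: [-3.13, 0.697, -1.731]
contact_force: [2.1, -0.2, -1.6]
opening: 0.561
grasp_force: 62.0
```

```bash
python3 - <<'E'
from plan import *
from rig import r
print(r.sense()["contact_force"])
p,R=place(-117,.87,up=100); rel(p-90*np.array([np.cos(cy),np.sin(cy),0]),R); p,R=place(-117,.87);print(p)
E
```

```text
[ 2.1012 -0.1775 -1.6396]
shift mm [-98.4  56.  149.9] rotvec [ 0.165   1.0542 -1.9863] clk 12.5 open 0.56 at [ 441.9 -313.9  176. ]
[ 505.3603 -125.4261   23.7483]
```

Emit:
send_rows(
  targets=[-0.049,0.028,0.03,0.083,0.527,-0.993,-0.2,-0.049,0.028,0.03,0.083,0.527,-0.993,-0.2,-0.049,0.028,0.03,0.083,0.527,-0.993,-0.2,-0.049,0.028,0.03,0.083,0.527,-0.993,-0.2,-0.049,0.028,0.03,0.083,0.527,-0.993,-0.2,-0.049,0.028,0.03,0.083,0.527,-0.993,-0.2,-0.049,0.028,0.03,0.083,0.527,-0.993,-0.2,-0.049,0.028,0.03,0.083,0.527,-0.993,-0.2,-0.049,0.028,0.03,0.083,0.527,-0.993,-0.2,-0.049,0.028,0.03,0.083,0.527,-0.993,-0.2,-0.049,0.028,0.03,0.083,0.527,-0.993,-0.2,-0.049,0.028,0.03,0.083,0.527,-0.993,-0.2],
)

```text
clock: 13.47
eef_pos: [422.4, -251.7, 178.3]
tcp_rot: [-2.73, -0.072, -0.851]
contact_force: [-0.4, -1.1, -1.8]
opening: 0.553
grasp_force: 65.1
```

```bash
python3 - <<'E'
from plan import *
from rig import r
print(r.sense()["qpos"])
p,R=place(-117,.87,up=100); rel(p-90*np.array([np.cos(cy),np.sin(cy),0]),R)
E
```

```text
[-0.822   0.1822  2.0828  0.5479  0.8709  1.2274]
shift mm [-95.4 -46.7  72.6] rotvec [ 0.0806  0.5342 -1.0005] clk 13.5 open 0.55 at [ 422.4 -251.7  178.3]
```

Emit:
send_rows(
  targets=[-0.095,-0.047,0.073,0.081,0.534,-1.0,-0.2,-0.095,-0.047,0.073,0.081,0.534,-1.0,-0.2,-0.095,-0.047,0.073,0.081,0.534,-1.0,-0.2,-0.095,-0.047,0.073,0.081,0.534,-1.0,-0.2,-0.095,-0.047,0.073,0.081,0.534,-1.0,-0.2,-0.095,-0.047,0.073,0.081,0.534,-1.0,-0.2,-0.095,-0.047,0.073,0.081,0.534,-1.0,-0.2,-0.095,-0.047,0.073,0.081,0.534,-1.0,-0.2,-0.095,-0.047,0.073,0.081,0.534,-1.0,-0.2,-0.095,-0.047,0.073,0.081,0.534,-1.0,-0.2,-0.095,-0.047,0.073,0.081,0.534,-1.0,-0.2,-0.095,-0.047,0.073,0.081,0.534,-1.0,-0.2],
)

```text
clock: 14.47
eef_pos: [417.5, -135.1, 123.1]
tcp_rot: [-2.984, -0.786, -0.096]
contact_force: [0.3, 0.3, -1.9]
opening: 0.555
grasp_force: 65.4
```

```bash
python3 - <<'E'
from plan import *
from rig import r
print(r.sense()["qpos"],r.sense()["contact_force"])
for u,dx in((100,-90),(20,-70),(20,0)):
    p,R=place(-117,.87,up=u,dx=dx); rel(p,R)
f=grab("wrist","w7")
f2=grab("side","s7"); f3=grab("top","t7")
cv2.imwrite("pics/j7.png",np.hstack([f["color"][120:480,120:520],cv2.resize(f2["color"][190:370,250:450],None,fx=2,fy=2)]))
E
```

```text
[-0.7675  0.2286  2.5691  1.8956  0.6293 -0.9529] [ 0.3011  0.2753 -1.8823]
shift mm [-0.7  0.1 -1.6] rotvec [-0.0052  0.0722 -0.1457] clk 14.5 open 0.56 at [ 417.5 -135.1  123.1]
shift mm [-43.5   7.1  68.5] rotvec [-0.0052  0.0722 -0.1457] clk 14.5 open 0.56 at [ 417.5 -135.1  123.1]
shift mm [  4.9   0.6 118.7] rotvec [-0.0052  0.0722 -0.1457] clk 14.5 open 0.56 at [ 417.5 -135.1  123.1]
```

View pics/j7.png

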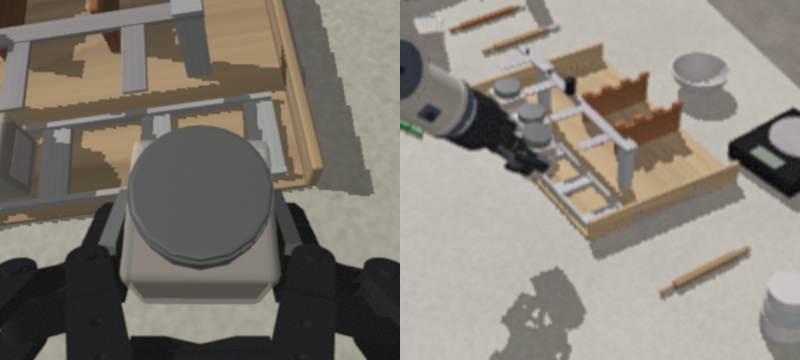

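The jar is held upright by the right-hand free place.

Emit:
send_rows(
  targets=[-0.01,0.002,0.018,-0.005,0.072,-0.146,-0.2,-0.02,0.004,0.036,-0.005,0.072,-0.146,-0.2,-0.03,0.006,0.054,-0.005,0.072,-0.146,-0.2,-0.043,0.007,0.068,-0.005,0.072,-0.146,-0.2,-0.043,0.007,0.068,-0.005,0.072,-0.146,-0.2,-0.043,0.007,0.068,-0.005,0.072,-0.146,-0.2,-0.043,0.007,0.068,-0.005,0.072,-0.146,-0.2,-0.043,0.007,0.068,-0.005,0.072,-0.146,-0.2],
)

```text
clock: 15.28
eef_pos: [435.3, -132.6, 46.9]
tcp_rot: [3.141, -0.871, 0.11]
contact_force: [0.6, -0.3, -0.6]
opening: 0.554
grasp_force: 65.3
```

```bash
python3 - <<'E'
from plan import *
for u,dx in((20,-70),(16,0),(1,0)):
    p,R=place(-117,.87,up=u,dx=dx); rel(p,R)
E
```

```text
shift mm [-2.2  0.6  2.4] rotvec [ 0.0003 -0.0006 -0.    ] clk 15.3 open 0.55 at [ 435.3 -132.6   46.9]
shift mm [39.9  0.6 58.5] rotvec [ 0.0003 -0.0006 -0.    ] clk 15.3 open 0.55 at [ 435.3 -132.6   46.9]
shift mm [28.4  0.6 68.2] rotvec [ 0.0003 -0.0006 -0.    ] clk 15.3 open 0.55 at [ 435.3 -132.6   46.9]
```

Emit:
send_rows(
  targets=[0.01,0.001,0.015,0,0,0,-0.2,0.02,0.001,0.029,0,0,0,-0.2,0.03,0.001,0.044,0,0,0,-0.2,0.04,0.001,0.058,0,0,0,-0.2,0.04,0.001,0.058,0,0,0,-0.2,0.04,0.001,0.058,0,0,0,-0.2,0.04,0.001,0.058,0,0,0,-0.2],
)

```text
clock: 15.87
eef_pos: [504.1, -125.3, 39.5]
tcp_rot: [3.141, -0.87, 0.111]
contact_force: [0.0, 0.8, -1.7]
opening: 0.555
grasp_force: 65.3
```

```bash
python3 - <<'E'
from plan import *
from rig import r
print(r.sense()["contact_force"])
p,R=place(-117,.87,up=1); rel(p,R)
f=grab("wrist","w8")
t=grab("top","t8"); s=grab("side","s8")
cx=np.array([np.cos(cy),np.sin(cy)]); yy=np.array([-cx[1],cx[0]])
o=f["color"].copy()
def put(im,cam,X,Y,Z,col=(0,0,255)):
    u,v=proj(cam,np.r_[C+X*cx+Y*yy,Z])[0]; cv2.circle(im,(int(u*16),int(v*16)),30,col,-1,shift=4)
for X in(-28,28):
    for Y in(-145,-89): put(o,f,X,Y,12)
for a in np.arange(0,6.3,.4): put(o,f,21*np.cos(a),-117+21*np.sin(a),86,(0,255,0))
cv2.imwrite("pics/o8.png",o)
E
```

```text
[ 0.012   0.8414 -1.6847]
shift mm [-10.5   0.2  10.5] rotvec [-0.0001  0.0003  0.0006] clk 15.9 open 0.56 at [ 504.1 -125.3   39.5]
```

View pics/o8.png

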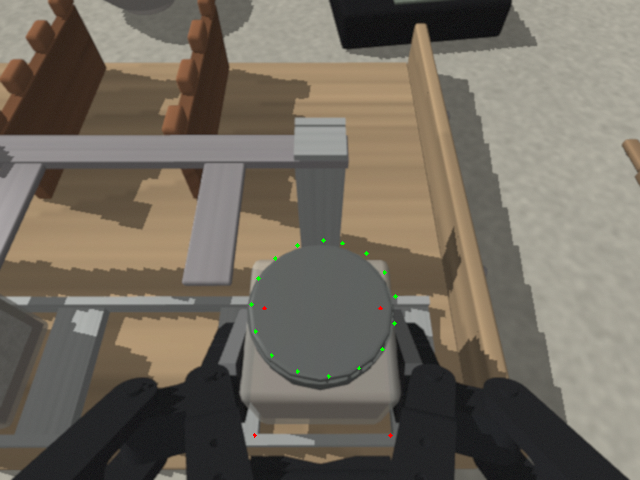

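w8: the lid circle matches the predicted outline (320,313), and the recess's front edge lies at v≈437 as predicted. Lower.

Emit:
send_rows(
  targets=[-0.003,0,0.003,0,0,0,-0.2,-0.006,0,0.006,0,0,0,-0.2,-0.009,0,0.009,0,0,0,-0.2,-0.0105,0,0.0105,0,0,0,-0.2,-0.0105,0,0.0105,0,0,0,-0.2,-0.0105,0,0.0105,0,0,0,-0.2],
)

```text
clock: 16.52
eef_pos: [505.6, -124.9, 23.4]
tcp_rot: [-3.139, -0.872, 0.108]
contact_force: [-9.0, 0.6, 23.5]
opening: 0.558
grasp_force: 68.1
```

```bash
python3 - <<'E'
from plan import *
from rig import r
print(r.sense()["contact_force"],r.sense()["wrist_torque"])
p,R=place(-117,.87,up=0); rel(p,R)
E
```

```text
[-9.0142  0.5632 23.4533] [-0.2736 -1.317  -0.1365]
shift mm [ 0.1  0.5 -0.5] rotvec [-0.0007 -0.0018 -0.0013] clk 16.5 open 0.56 at [ 505.6 -124.9   23.4]
```

Emit:
send_rows(
  targets=[0.0005,0,-0.0005,0,0,0,-0.2,0.0005,0,-0.0005,0,0,0,0.45,0.0005,0,-0.0005,0,0,0,0.45,0.0005,0,-0.0005,0,0,0,0.45,0.0005,0,-0.0005,0,0,0,0.45,0,0,-0.01,0,0,0,0.45,0,0,-0.03,0,0,0,0.45,0,0,-0.06,0,0,0,0.45,0,0,-0.09,0,0,0,0.45,0,0,-0.12,0,0,0,0.45,0,0,-0.12,0,0,0,0.45],
)

```text
clock: 17.43
eef_pos: [410.6, -134.6, 101.6]
tcp_rot: [-3.14, -0.866, 0.109]
contact_force: [-0.5, -0.1, -0.2]
opening: 0.728
grasp_force: 0.0
```

```bash
python3 - <<'E'
from plan import *
from rig import r
print(r.sense()["contact_force"],r.sense()["qpos"])
f=grab("wrist","w9"); t=grab("top","t9")
cx=np.array([np.cos(cy),np.sin(cy)]); yy=np.array([-cx[1],cx[0]])
o=f["color"].copy()
for a in np.arange(0,6.3,.3):
    u,v=proj(f,np.r_[C+21*np.cos(a)*cx+(-117+21*np.sin(a))*yy,70])[0]; cv2.circle(o,(int(u),int(v)),1,(0,255,0),-1)
cv2.imwrite("pics/o9.png",np.hstack([o[:,100:540],cv2.resize(t["color"][160:310,160:490],None,fx=1.05,fy=3.2)[:,:]])[:480,:800])
# path to jar L
k=K(346)
for n,fr in[("pL",pick(*jars["L"],.785)),("hov",(pick(*jars["L"],.785)[0]+[0,0,150],pick(*jars["L"],.785)[1])),("pl",place(-39,.785))]:
    print(n,ik(*fr,k)[0].round(2))
E
```

```text
[-0.4601 -0.0559 -0.1823] [-0.8306  0.3812  2.6203  2.0927  0.7891 -1.4101]
pL [ 0.86  0.91  1.45 -0.3   1.53  1.27]
hov [ 0.86  0.73  1.41 -0.3   1.74  1.21]
pl [-0.29  0.45  2.61  2.71  0.72 -1.53]
```

View pics/o9.png

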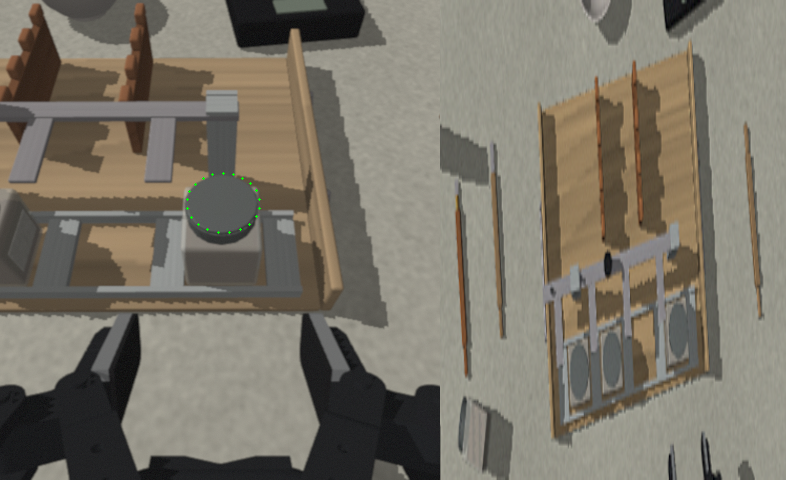

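w9: the jar stands in its place and its lid fits the predicted 70 mm outline at (222,203). Now plan the path to the left jar.

```bash
cat > path.py <<'E'
from plan import *
from scipy.spatial.transform import Slerp
def path(wps,q,n=5):
    k=K(346); p0,R0=fk(q,k)
    for p,R in wps:
        p=np.array(p); print("rv",(R0.inv()*R).as_rotvec().round(3))
        S=Slerp([0,1],Ro.concatenate([R0,R]))
        for t in np.linspace(0,1,n)[1:]:
            q,c=ik(p0*(1-t)+p*t,S(t),k,q); print(round(t,2),round(c,4),q.round(2))
        p0,R0=p,R
E
python3 - <<'E'
from path import *
from rig import r
q=r.sense()["qpos"]; M=Ro.from_euler('xyz',[-2.73,-.072,-.851])
a=pick(*jars["L"],.785)
path([((420,-180,250),M),((430,80,320),rot(-.4)),(a[0]+[0,0,150],a[1])],q)
print(a[0],a[1].as_euler('xyz')); rel((420,-180,250),M)
E
```

```text
rv [-0.079 -0.533  0.999]
0.25 0.0 [-0.75  0.14  2.55  1.7   0.54 -0.61]
0.5 0.0 [-0.71 -0.    2.43  1.02  0.53  0.39]
0.75 0.0 [-0.69 -0.05  2.28  0.63  0.73  1.05]
1.0 0.0 [-0.7  -0.04  2.13  0.48  0.98  1.45]
rv [-0.388 -0.162 -0.43 ]
0.25 0.0 [-0.48 -0.1   2.11  0.33  1.01  1.65]
0.5 0.0 [-0.25 -0.12  2.07  0.19  1.07  1.85]
0.75 0.0 [-0.02 -0.1   2.    0.08  1.16  2.03]
1.0 0.0 [ 0.18 -0.04  1.9   0.    1.28  2.15]
rv [-0.656 -0.588 -1.584]
0.25 0.0 [ 0.37  0.15  1.8  -0.06  1.4   1.96]
0.5 0.0 [ 0.54  0.35  1.68 -0.12  1.52  1.74]
0.75 0.0 [ 0.71  0.55  1.55 -0.2   1.64  1.49]
1.0 0.0 [ 0.86  0.73  1.41 -0.3   1.74  1.21]
[428.2479 339.8644  14.5703] [3.1416 0.7858 1.28  ]
shift mm [115.   44.3 -95.3] rotvec [-0.0785 -0.533   0.9988] clk 17.5 open 0.73 at [ 413.6 -136.2  100.6]
```

Emit:
send_rows(
  targets=[0.115,0.044,-0.095,-0.079,-0.533,1.0,1,0.115,0.044,-0.095,-0.079,-0.533,1.0,1,0.115,0.044,-0.095,-0.079,-0.533,1.0,1,0.115,0.044,-0.095,-0.079,-0.533,1.0,1,0.115,0.044,-0.095,-0.079,-0.533,1.0,1,0.115,0.044,-0.095,-0.079,-0.533,1.0,1,0.115,0.044,-0.095,-0.079,-0.533,1.0,1,0.115,0.044,-0.095,-0.079,-0.533,1.0,1,0.115,0.044,-0.095,-0.079,-0.533,1.0,1,0.115,0.044,-0.095,-0.079,-0.533,1.0,1,0.115,0.044,-0.095,-0.079,-0.533,1.0,1,0.115,0.044,-0.095,-0.079,-0.533,1.0,1],
)

```text
clock: 18.53
eef_pos: [422.0, -178.6, 249.1]
tcp_rot: [-2.713, -0.412, -0.559]
contact_force: [0.6, -0.1, -0.5]
opening: 1.003
grasp_force: 0.0
```

```bash
python3 - <<'E'
from plan import *
rel((430,80,320),rot(-.4))
E
```

```text
shift mm [ -91.1 -251.9  -13.8] rotvec [-0.3887 -0.438  -0.0665] clk 18.5 open 1.0 at [ 422.  -178.6  249.1]
```

Emit:
send_rows(
  targets=[-0.091,-0.252,-0.014,-0.389,-0.438,-0.067,1,-0.091,-0.252,-0.014,-0.389,-0.438,-0.067,1,-0.091,-0.252,-0.014,-0.389,-0.438,-0.067,1,-0.091,-0.252,-0.014,-0.389,-0.438,-0.067,1,-0.091,-0.252,-0.014,-0.389,-0.438,-0.067,1,-0.091,-0.252,-0.014,-0.389,-0.438,-0.067,1,-0.091,-0.252,-0.014,-0.389,-0.438,-0.067,1,-0.091,-0.252,-0.014,-0.389,-0.438,-0.067,1,-0.091,-0.252,-0.014,-0.389,-0.438,-0.067,1,-0.091,-0.252,-0.014,-0.389,-0.438,-0.067,1,-0.091,-0.252,-0.014,-0.389,-0.438,-0.067,1],
)

```text
clock: 19.45
eef_pos: [428.3, 82.5, 318.1]
tcp_rot: [3.139, 0.0, -0.392]
contact_force: [-0.5, -1.0, 0.5]
opening: 0.998
grasp_force: 0.0
```

```bash
python3 - <<'E'
from plan import *
from rig import r
print(r.sense()["qpos"]); p,R=pick(*jars["L"],.785); rel(p+[0,0,150],R)
E
```

```text
[ 0.1882 -0.033   1.9017 -0.0019  1.2742  2.1516]
shift mm [ -98.4 -238.1  153. ] rotvec [-0.6518 -0.5886 -1.5769] clk 19.4 open 1.0 at [428.3  82.5 318.1]
```

Emit:
send_rows(
  targets=[-0.098,-0.238,0.1,-0.652,-0.589,-1.577,1,-0.098,-0.238,0.1,-0.652,-0.589,-1.577,1,-0.098,-0.238,0.1,-0.652,-0.589,-1.577,1,-0.098,-0.238,0.1,-0.652,-0.589,-1.577,1,-0.098,-0.238,0.1,-0.652,-0.589,-1.577,1,-0.098,-0.238,0.1,-0.652,-0.589,-1.577,1,-0.098,-0.238,0.1,-0.652,-0.589,-1.577,1,-0.098,-0.238,0.1,-0.652,-0.589,-1.577,1,-0.098,-0.238,0.1,-0.652,-0.589,-1.577,1,-0.098,-0.238,0.1,-0.652,-0.589,-1.577,1,-0.098,-0.238,0.1,-0.652,-0.589,-1.577,1,-0.098,-0.238,0.1,-0.652,-0.589,-1.577,1],
)

```text
clock: 20.45
eef_pos: [430.7, 336.3, 216.9]
tcp_rot: [3.021, 0.674, 0.931]
contact_force: [-0.1, 0.2, 0.6]
opening: 1.005
grasp_force: 0.0
```

```bash
python3 - <<'E'
from plan import *
from rig import r
jars["L"]=((422.8,322.5),1.295)
f=grab("wrist","w10"); p,R=pick(*jars["L"],.785); rel(p+[0,0,40],R)
# top-view check for displacement since start
a=load("t1")["color"].astype(int); b=grab("top","t10")["color"].astype(int)
d=(abs(a-b).max(2)>40).astype(np.uint8); n,l,s,c=cv2.connectedComponentsWithStats(d)
print([(x[:5].tolist()) for x in s[1:] if x[4]>25])
E
```

```text
shift mm [101.1 -17.5 124.4] rotvec [-0.1198 -0.0902 -0.2676] clk 20.5 open 1.0 at [429.7 336.9 215.8]
[[1, 190, 34, 13, 106], [0, 205, 147, 275, 19346], [25, 206, 20, 23, 109], [316, 237, 49, 28, 349], [366, 238, 40, 39, 708], [422, 239, 6, 7, 27], [92, 245, 92, 77, 3239], [404, 247, 5, 10, 29], [259, 248, 18, 27, 182], [291, 249, 18, 16, 158], [303, 248, 18, 20, 98], [363, 257, 5, 14, 49], [345, 258, 10, 9, 50], [407, 262, 5, 12, 29], [451, 272, 44, 26, 463], [394, 275, 19, 4, 30], [278, 282, 340, 190, 16996], [84, 296, 7, 10, 33], [111, 347, 34, 45, 656], [128, 393, 89, 87, 4381], [124, 407, 9, 34, 127], [183, 413, 187, 67, 4098], [584, 416, 34, 43, 823], [359, 419, 107, 39, 973], [329, 455, 47, 25, 577], [322, 465, 7, 10, 30], [322, 467, 21, 13, 64], [387, 471, 8, 9, 27]]
```

Emit:
send_rows(
  targets=[0.03,-0.006,0.037,-0.12,-0.09,-0.268,1,0.06,-0.011,0.074,-0.12,-0.09,-0.268,1,0.08,-0.014,0.098,-0.12,-0.09,-0.268,1,0.101,-0.017,0.124,-0.12,-0.09,-0.268,1,0.101,-0.017,0.124,-0.12,-0.09,-0.268,1,0.101,-0.017,0.124,-0.12,-0.09,-0.268,1,0.101,-0.017,0.124,-0.12,-0.09,-0.268,1],
)

```text
clock: 21.13
eef_pos: [431.3, 339.5, 59.3]
tcp_rot: [3.126, 0.776, 1.269]
contact_force: [0.1, 0.8, 0.3]
opening: 1.003
grasp_force: 0.0
```

```bash
python3 - <<'E'
from plan import *
jars["L"]=((422.8,322.5),1.295)
f=grab("wrist","w11"); p,R=pick(*jars["L"],.785); rel(p,R)
# dark lid disc: detect
b=f["color"].max(2); print(proj(f,[[422.8+64*.272,322.5+64*.962,24]]))
m=((b<95)).astype(np.uint8); m[330:]=0
n,l,s,c=cv2.connectedComponentsWithStats(m)
print([(x.tolist(),y.round(0).tolist()) for x,y in zip(s[1:],c[1:]) if x[4]>800])
h=np.array([.272,.962,0]);w=np.array([-.962,.272,0]);B=np.array([422.8,322.5,24])
print("lid pred",proj(f,[B+64*h+21*w,B+64*h-21*w,B+64*h+21*np.array([0,0,1]),B+50*h+24*w+[0,0,24],B+50*h-24*w+[0,0,24],B+24*w+[0,0,24],B-24*w+[0,0,24]]).round(0).tolist())
cv2.imwrite("pics/w11.png",f["color"])
E
```

```text
shift mm [29.7 -4.3 34.3] rotvec [-0.0019 -0.011  -0.019 ] clk 21.2 open 1.0 at [431.7 340.   59.9]
[[308.3304 187.188 ]]
[([0, 0, 211, 69, 7391], [70.0, 23.0]), ([246, 145, 123, 117, 10974], [307.0, 202.0]), ([365, 227, 124, 103, 7427], [415.0, 279.0]), ([462, 273, 174, 44, 963], [547.0, 287.0]), ([132, 295, 159, 35, 1917], [219.0, 318.0])]
lid pred [[247.0, 188.0], [370.0, 186.0], [308.0, 242.0], [240.0, 269.0], [380.0, 267.0], [261.0, 312.0], [367.0, 311.0]]
```

View pics/w11.png

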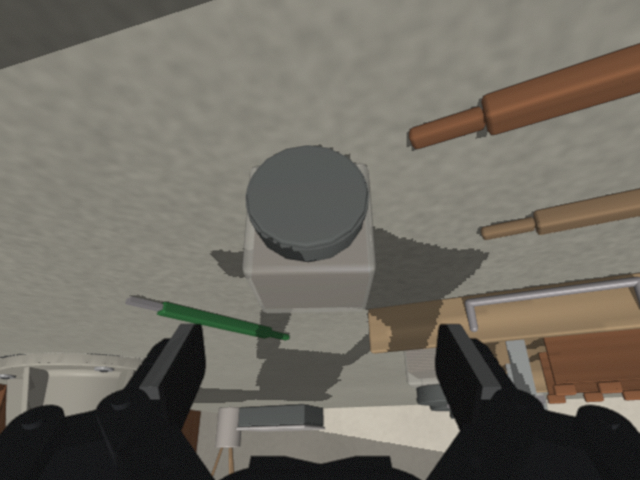

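w11: the lid (307,195) and body match the prediction to a few pixels. Descend and grip.

Emit:
send_rows(
  targets=[0.01,-0.004,0.012,-0.002,-0.011,-0.019,0.8,0.02,-0.004,0.023,-0.002,-0.011,-0.019,0.8,0.029,-0.004,0.0335,-0.002,-0.011,-0.019,0.8,0.029,-0.004,0.0335,-0.002,-0.011,-0.019,0.8,0.029,-0.004,0.0335,-0.002,-0.011,-0.019,-0.2,0.029,-0.004,0.0335,-0.002,-0.011,-0.019,-0.2,0.029,-0.004,0.0335,-0.002,-0.011,-0.019,-0.2,0.029,-0.004,0.0335,-0.002,-0.011,-0.019,-0.2,0.029,-0.004,0.0335,-0.002,-0.011,-0.019,-0.2,0.029,-0.004,0.0335,-0.002,-0.011,-0.019,-0.2],
  grip_force=60,
)

```text
clock: 22.02
eef_pos: [426.5, 338.2, 13.6]
tcp_rot: [-3.139, 0.788, 1.299]
contact_force: [1.2, 1.5, 2.0]
opening: 0.556
grasp_force: 61.5
```

```bash
python3 - <<'E'
from path import *
from rig import r
s=r.sense(); print(s["contact_force"],s["grasp_force"]); jars["L"]=((422.8,322.5),1.295)
p,R=pick(*jars["L"],.785); rel(p,R); rel(p+[0,0,200],R)
b=place(-39,.785,up=110,dx=-85)
q=s["qpos"]
# yaw waypoint: same lean, pointing +y like jar R pick
W=Ro.from_euler('z',-1.5)*R; W2=Ro.from_euler('z',-3.0)*R; Rp=pick((0,0),-1.74,.785)[1]
path([(p+[-10,0,200],R),((430,150,300),W),((400,0,280),Rp),((400,-60,220),b[1]),b],q)
E
```

```text
[1.229  1.4635 2.0097] 61.46478295326233
shift mm [-0.4  0.8 -1. ] rotvec [0.0008 0.0023 0.0029] clk 22.0 open 0.56 at [426.5 338.2  13.6]
shift mm [-142.2    0.5 -142. ] rotvec [0.0008 0.0023 0.0029] clk 22.0 open 0.56 at [426.5 338.2  13.6]
rv [0.001 0.002 0.003]
0.25 0.0 [ 0.86  0.84  1.46 -0.3   1.59  1.25]
0.5 0.0 [ 0.86  0.77  1.45 -0.3   1.65  1.23]
0.75 0.0 [ 0.87  0.72  1.43 -0.3   1.72  1.21]
1.0 0.0 [ 0.87  0.67  1.41 -0.3   1.8   1.19]
rv [1.061 0.    1.06 ]
0.25 0.0 [ 0.71  0.64  1.4  -0.16  1.87  1.37]
0.5 0.0 [ 0.53  0.6   1.42 -0.01  1.91  1.56]
0.75 0.0 [0.34 0.54 1.47 0.13 1.91 1.74]
1.0 0.0 [0.15 0.47 1.54 0.26 1.88 1.91]
rv [ 1.086 -0.     1.085]
0.25 0.0 [-0.04  0.39  1.67  0.39  1.77  2.06]
0.5 0.0 [-0.23  0.3   1.81  0.5   1.66  2.2 ]
0.75 0.0 [-0.41  0.19  1.96  0.61  1.53  2.31]
1.0 0.0 [-0.59  0.08  2.11  0.71  1.4   2.43]
rv [-0.001  1.064 -1.997]
0.25 0.0 [-0.48 -0.04  2.13  0.56  1.21  2.1 ]
0.5 0.0 [-0.39 -0.18  2.25  0.46  0.95  1.75]
0.75 0.0 [-0.36 -0.32  2.42  0.5   0.64  1.23]
1.0 0.0 [-0.51 -0.36  2.62  1.15  0.47  0.  ]
rv [0. 0. 0.]
0.25 0.0002 [-0.49 -0.3   2.63  1.25  0.44 -0.12]
0.5 0.0016 [-0.48 -0.23  2.63  1.33  0.42 -0.21]
0.75 0.0038 [-0.48 -0.15  2.63  1.43  0.41 -0.32]
1.0 0.0064 [-0.47 -0.08  2.63  1.54  0.41 -0.45]
```

```bash
python3 - <<'E'
from path import *
from rig import r
s=r.sense(); jars["L"]=((422.8,322.5),1.295)
p,R=pick(*jars["L"],.785)
b=place(-39,.785,up=80,dx=-15)
q=s["qpos"]
W=Ro.from_euler('z',-1.5)*R; Rp=pick((0,0),-1.74,.785)[1]
M=Rp*Ro.from_rotvec((Rp.inv()*b[1]).as_rotvec()*.5)
path([(p+[-10,0,200],R),((430,150,260),W),((450,-150,240),Rp),((440,-130,220),M),b,place(-39,.785,up=18,dx=-15),place(-39,.785)],q,3)
print(W.as_euler('xyz'),Rp.as_euler('xyz'),M.as_euler('xyz'),b[0])
E
```

```text
rv [0.001 0.002 0.003]
0.5 0.0 [ 0.86  0.77  1.45 -0.3   1.65  1.23]
1.0 0.0 [ 0.87  0.67  1.41 -0.3   1.8   1.19]
rv [1.061 0.    1.06 ]
0.5 0.0 [ 0.53  0.62  1.44 -0.01  1.87  1.56]
1.0 0.0 [0.15 0.5  1.57 0.25 1.81 1.89]
rv [ 1.086 -0.     1.085]
0.5 0.0 [-0.34  0.41  1.75  0.44  1.66  2.09]
1.0 0.0 [-0.76  0.35  1.86  0.63  1.47  2.3 ]
rv [-0.     0.532 -0.999]
0.5 0.0 [-0.66  0.19  1.97  0.53  1.24  1.93]
1.0 0.0 [-0.58  0.02  2.14  0.49  0.95  1.52]
rv [-0.     0.532 -0.999]
0.5 0.0 [-0.43 -0.03  2.4   0.78  0.46  0.86]
1.0 0.0 [-0.31  0.15  2.62  2.44  0.47 -1.23]
rv [0. 0. 0.]
0.5 0.0 [-0.31  0.26  2.63  2.56  0.56 -1.37]
1.0 0.0002 [-0.32  0.37  2.63  2.62  0.64 -1.46]
rv [0. 0. 0.]
0.5 0.0 [-0.3   0.42  2.63  2.69  0.7  -1.51]
1.0 0.0 [-0.29  0.45  2.61  2.71  0.72 -1.53]
[ 3.1416  0.7858 -0.205 ] [-3.1416  0.7858 -1.74  ] [-2.7342  0.0004 -0.8146] [480.7644 -49.6764 102.5596]
```

Emit:
send_rows(
  targets=[-0.02,0,-0.02,0,0,0,-0.2,-0.045,0,-0.045,0,0,0,-0.2,-0.07,0,-0.07,0,0,0,-0.2,-0.095,0,-0.095,0,0,0,-0.2,-0.12,0,-0.12,0,0,0,-0.2,-0.142,0,-0.142,0,0,0,-0.2,-0.142,0,-0.142,0,0,0,-0.2,-0.142,0,-0.142,0,0,0,-0.2],
)

```text
clock: 22.68
eef_pos: [427.2, 339.1, 215.6]
tcp_rot: [-3.141, 0.785, 1.298]
contact_force: [0.4, 0.1, -1.7]
opening: 0.552
grasp_force: 61.9
```

```bash
python3 - <<'E'
from plan import *
from rig import r
print(r.sense()["grasp_force"],r.sense()["contact_force"])
p,R=pick((422.8,322.5),1.295,.785); rel((430,150,270),Ro.from_euler('z',-1.5)*R)
E
```

```text
61.867250204086304 [ 0.421   0.142  -1.6812]
shift mm [-166.7   53.7   89.7] rotvec [ 1.0624 -0.0002  1.0626] clk 22.7 open 0.55 at [427.2 339.1 215.6]
```

Emit:
send_rows(
  targets=[-0.167,0.054,0.09,1.062,0,1.063,-0.2,-0.167,0.054,0.09,1.062,0,1.063,-0.2,-0.167,0.054,0.09,1.062,0,1.063,-0.2,-0.167,0.054,0.09,1.062,0,1.063,-0.2,-0.167,0.054,0.09,1.062,0,1.063,-0.2,-0.167,0.054,0.09,1.062,0,1.063,-0.2,-0.167,0.054,0.09,1.062,0,1.063,-0.2,-0.167,0.054,0.09,1.062,0,1.063,-0.2,-0.167,0.054,0.09,1.062,0,1.063,-0.2,-0.167,0.054,0.09,1.062,0,1.063,-0.2,-0.167,0.054,0.09,1.062,0,1.063,-0.2,-0.167,0.054,0.09,1.062,0,1.063,-0.2],
)

```text
clock: 23.68
eef_pos: [429.7, 148.9, 267.3]
tcp_rot: [3.134, 0.79, -0.215]
contact_force: [0.3, 0.4, -1.9]
opening: 0.555
grasp_force: 62.0
```

```bash
python3 - <<'E'
from plan import *
from rig import r
print(r.sense()["qpos"])
rel((450,-150,250),pick((0,0),-1.74,.785)[1])
E
```

```text
[0.1457 0.4917 1.5739 0.2544 1.8265 1.8954]
shift mm [ 71.1 288.1 -44.9] rotvec [ 1.0879 -0.0008  1.0766] clk 23.7 open 0.55 at [429.7 148.9 267.3]
```

Emit:
send_rows(
  targets=[0.071,0.288,-0.045,1.088,0,1.077,-0.2,0.071,0.288,-0.045,1.088,0,1.077,-0.2,0.071,0.288,-0.045,1.088,0,1.077,-0.2,0.071,0.288,-0.045,1.088,0,1.077,-0.2,0.071,0.288,-0.045,1.088,0,1.077,-0.2,0.071,0.288,-0.045,1.088,0,1.077,-0.2,0.071,0.288,-0.045,1.088,0,1.077,-0.2,0.071,0.288,-0.045,1.088,0,1.077,-0.2,0.071,0.288,-0.045,1.088,0,1.077,-0.2,0.071,0.288,-0.045,1.088,0,1.077,-0.2,0.071,0.288,-0.045,1.088,0,1.077,-0.2,0.071,0.288,-0.045,1.088,0,1.077,-0.2],
)

```text
clock: 24.68
eef_pos: [451.7, -150.0, 249.9]
tcp_rot: [3.141, 0.788, -1.711]
contact_force: [0.2, 0.4, -0.6]
opening: 0.555
grasp_force: 62.3
```

```bash
python3 - <<'E'
from plan import *
from rig import r
print(r.sense()["qpos"]); b=place(-39,.785)[1]; Rp=pick((0,0),-1.74,.785)[1]
rel((440,-130,220),Rp*Ro.from_rotvec((Rp.inv()*b).as_rotvec()*.5))
E
```

```text
[-0.7541  0.364   1.8225  0.6194  1.4971  2.3036]
shift mm [ 8.4 14.3 34. ] rotvec [ 0.0119  0.5432 -0.9727] clk 24.7 open 0.55 at [ 451.7 -150.   249.9]
```

Emit:
send_rows(
  targets=[0.008,0.014,0.034,0.012,0.543,-0.973,-0.2,0.008,0.014,0.034,0.012,0.543,-0.973,-0.2,0.008,0.014,0.034,0.012,0.543,-0.973,-0.2,0.008,0.014,0.034,0.012,0.543,-0.973,-0.2,0.008,0.014,0.034,0.012,0.543,-0.973,-0.2,0.008,0.014,0.034,0.012,0.543,-0.973,-0.2,0.008,0.014,0.034,0.012,0.543,-0.973,-0.2,0.008,0.014,0.034,0.012,0.543,-0.973,-0.2,0.008,0.014,0.034,0.012,0.543,-0.973,-0.2,0.008,0.014,0.034,0.012,0.543,-0.973,-0.2,0.008,0.014,0.034,0.012,0.543,-0.973,-0.2,0.008,0.014,0.034,0.012,0.543,-0.973,-0.2],
)

```text
clock: 25.68
eef_pos: [440.7, -129.5, 221.3]
tcp_rot: [-2.733, 0.001, -0.809]
contact_force: [-0.9, -0.4, -0.6]
opening: 0.554
grasp_force: 62.5
```

```bash
python3 - <<'E'
from plan import *
from rig import r
print(r.sense()["qpos"]); 
rel(*place(-39,.785,up=100,dx=-12))
E
```

```text
[-0.5821  0.0568  2.1086  0.4986  0.9428  1.5075]
shift mm [-28.2 -40.1 125. ] rotvec [-0.0038  0.5335 -0.994 ] clk 25.7 open 0.55 at [ 440.7 -129.5  221.3]
```

Emit:
send_rows(
  targets=[-0.028,-0.04,0.08,-0.004,0.533,-0.994,-0.2,-0.028,-0.04,0.08,-0.004,0.533,-0.994,-0.2,-0.028,-0.04,0.08,-0.004,0.533,-0.994,-0.2,-0.028,-0.04,0.08,-0.004,0.533,-0.994,-0.2,-0.028,-0.04,0.08,-0.004,0.533,-0.994,-0.2,-0.028,-0.04,0.08,-0.004,0.533,-0.994,-0.2,-0.028,-0.04,0.08,-0.004,0.533,-0.994,-0.2,-0.028,-0.04,0.1,-0.004,0.533,-0.994,-0.2,-0.028,-0.04,0.125,-0.004,0.533,-0.994,-0.2,-0.028,-0.04,0.125,-0.004,0.533,-0.994,-0.2,-0.028,-0.04,0.125,-0.004,0.533,-0.994,-0.2,-0.028,-0.04,0.125,-0.004,0.533,-0.994,-0.2],
)

```text
clock: 26.68
eef_pos: [484.1, -42.6, 134.2]
tcp_rot: [-2.912, -0.663, -0.153]
contact_force: [-0.8, 0.4, -1.3]
opening: 0.556
grasp_force: 62.7
```

```bash
python3 - <<'E'
from plan import *
from rig import r
print(r.sense()["qpos"]); 
rel(*place(-39,.785,up=100,dx=-12)); rel(*place(-39,.785,up=20,dx=-12))
E
```

```text
[-0.3228  0.1565  2.4653  1.8644  0.3474 -0.4523]
shift mm [-6.7  8.7  7.8] rotvec [-0.0541  0.0973 -0.2098] clk 26.7 open 0.56 at [484.1 -42.6 134.2]
shift mm [-55.9  23.1  69.1] rotvec [-0.0541  0.0973 -0.2098] clk 26.7 open 0.56 at [484.1 -42.6 134.2]
```

Emit:
send_rows(
  targets=[-0.007,0.009,0.008,-0.054,0.097,-0.21,-0.2,-0.007,0.009,0.008,-0.054,0.097,-0.21,-0.2,-0.007,0.009,0.008,-0.054,0.097,-0.21,-0.2,-0.007,0.009,0.008,-0.054,0.097,-0.21,-0.2,-0.007,0.009,0.008,-0.054,0.097,-0.21,-0.2,-0.007,0.009,0.008,-0.054,0.097,-0.21,-0.2],
)

```text
clock: 27.18
eef_pos: [482.6, -49.5, 121.6]
tcp_rot: [-3.141, -0.783, 0.109]
contact_force: [-0.9, -0.3, -0.8]
opening: 0.555
grasp_force: 62.7
```

```bash
python3 - <<'E'
from plan import *
from rig import r
print(r.sense()["qpos"]); 
rel(*place(-39,.785,up=20,dx=-12))
f=grab("wrist","w12")
g=cv2.cvtColor(f["color"],cv2.COLOR_BGR2GRAY)
cx=np.array([np.cos(cy),np.sin(cy)]); yy=np.array([-cx[1],cx[0]])
# lid outline: predicted vs seen extents
c=[proj(f,np.r_[C+(-12+21*np.cos(a))*cx+(-39+21*np.sin(a))*yy,170])[0] for a in np.arange(0,6.3,.1)]
print(np.min(c,0),np.max(c,0))
m=(f["color"].max(2)<100).astype(np.uint8); m[420:]=0; n,l,s,ce=cv2.connectedComponentsWithStats(m)
print([(x.tolist(),y.round(0).tolist()) for x,y in zip(s[1:],ce[1:]) if x[4]>5000])
E
```

```text
[-0.3104  0.2325  2.5411  2.4461  0.4665 -1.2368]
shift mm [-54.9   0.   56.8] rotvec [-0.0001  0.0024 -0.0009] clk 27.2 open 0.56 at [482.6 -49.5 121.6]
[248.7323 244.2166] [396.4789 388.272 ]
[([391, 0, 181, 95, 10418], [478.0, 49.0]), ([20, 62, 562, 358, 37364], [299.0, 332.0]), ([0, 86, 103, 238, 8554], [49.0, 203.0])]
```

Emit:
send_rows(
  targets=[-0.014,0,0.014,0,0,0,-0.2,-0.028,0,0.029,0,0,0,-0.2,-0.041,0,0.043,0,0,0,-0.2,-0.055,0,0.057,0,0,0,-0.2,-0.055,0,0.057,0,0,0,-0.2,-0.055,0,0.057,0,0,0,-0.2],
)

```text
clock: 27.73
eef_pos: [483.6, -48.8, 42.2]
tcp_rot: [-3.138, -0.781, 0.109]
contact_force: [0.0, 0.3, -1.2]
opening: 0.554
grasp_force: 62.7
```

```bash
python3 - <<'E'
from plan import *
from rig import r
print(r.sense()["qpos"],r.sense()["contact_force"])
rel(*place(-39,.785,up=18)); rel(*place(-39,.785,up=0))
f=grab("wrist","w13")
cx=np.array([np.cos(cy),np.sin(cy)]); yy=np.array([-cx[1],cx[0]])
c=np.array([proj(f,np.r_[C+(-12+21*np.cos(a))*cx+(-39+21*np.sin(a))*yy,90])[0] for a in np.arange(0,6.3,.1)])
print(c.min(0),c.max(0))
o=f["color"]
g=cv2.GaussianBlur(cv2.cvtColor(o,cv2.COLOR_BGR2GRAY),(3,3),0)
print("row",int(c[:,1].mean()),g[int(c[:,1].mean()),220:430:6].tolist()); print("col",g[200:420:5,int(c[:,0].mean())].tolist())
E
```

```text
[-0.3086  0.5374  2.5574  2.6989  0.7388 -1.5392] [ 0.0163  0.2774 -1.2258]
shift mm [7.4 0.5 9.6] rotvec [-0.0021  0.0038 -0.0011] clk 27.7 open 0.55 at [483.6 -48.8  42.2]
shift mm [-5.3  0.6 22.4] rotvec [-0.0021  0.0038 -0.0011] clk 27.7 open 0.55 at [483.6 -48.8  42.2]
[250.4298 248.5707] [398.1064 393.3501]
row 317 [101, 105, 104, 120, 121, 123, 105, 105, 104, 104, 104, 103, 103, 103, 103, 103, 103, 102, 102, 102, 102, 102, 102, 102, 101, 101, 101, 101, 96, 78, 71, 143, 168, 166, 166]
col [153, 153, 158, 160, 158, 160, 161, 157, 156, 100, 96, 96, 102, 103, 102, 102, 103, 103, 103, 102, 102, 102, 102, 102, 102, 101, 102, 102, 103, 102, 102, 103, 103, 103, 103, 103, 103, 103, 102, 103, 85, 142, 129, 92]
```

Emit:
send_rows(
  targets=[0.003,0.0005,0.004,-0.002,0.004,-0.001,-0.2,0.007,0.0005,0.0095,-0.002,0.004,-0.001,-0.2,0.007,0.0005,0.0095,-0.002,0.004,-0.001,-0.2,0.003,0.0005,0.0135,-0.002,0.004,-0.001,-0.2,-0.001,0.0005,0.0175,-0.002,0.004,-0.001,-0.2,-0.0045,0.0005,0.0215,-0.002,0.004,-0.001,-0.2,-0.0055,0.0005,0.0225,-0.002,0.004,-0.001,-0.2,-0.0055,0.0005,0.0225,-0.002,0.004,-0.001,-0.2,-0.0055,0.0005,0.0225,-0.002,0.004,-0.001,-0.2],
)

```text
clock: 28.53
eef_pos: [495.8, -48.2, 24.1]
tcp_rot: [3.137, -0.79, 0.114]
contact_force: [-3.7, -0.8, 12.1]
opening: 0.554
grasp_force: 64.3
```

```bash
python3 - <<'E'
from plan import *
from rig import r
print(r.sense()["contact_force"])
rel(*place(-39,.785,up=0))
E
```

```text
[-3.6527 -0.7764 12.0586]
shift mm [-1.2 -0.2  1. ] rotvec [ 0.0019 -0.005   0.0024] clk 28.5 open 0.55 at [495.8 -48.2  24.1]
```

Emit:
send_rows(
  targets=[0,0,0,0,0,0,0.4,0,0,0,0,0,0,0.4,0,0,0,0,0,0,0.4,0,0,0,0,0,0,0.4,0,0,-0.01,0,0,0,0.4,0,0,-0.03,0,0,0,0.4,0,0,-0.055,0,0,0,0.4,0,0,-0.07,0,0,0,0.4,-0.06,0,-0.08,0,0,0,0.4,-0.06,0,-0.08,0,0,0,0.4],
)

```text
clock: 29.37
eef_pos: [420.2, -72.4, 40.0]
tcp_rot: [3.138, -0.787, 0.124]
contact_force: [0.7, -0.5, -0.0]
opening: 0.697
grasp_force: 0.0
```

```bash
python3 - <<'E'
from plan import *
from rig import r
s=r.sense();print(s["contact_force"],s["qpos"],s["eef_pos"])
f=grab("wrist","w14"); t=grab("top","t14")
cx=np.array([np.cos(cy),np.sin(cy)]); yy=np.array([-cx[1],cx[0]])
o=f["color"].copy()
for Y in(-39,-117):
  for a in np.arange(0,6.3,.3):
    u,v=proj(f,np.r_[C+21*np.cos(a)*cx+(Y+21*np.sin(a))*yy,70])[0]
    if 0<=u<640 and 0<=v<480: cv2.circle(o,(int(u),int(v)),1,(0,255,0),-1)
# lid centroid in top view: grey discs near prediction
hsv=cv2.cvtColor(t["color"],cv2.COLOR_BGR2HSV)
for Y in(-117,-39,39,117):
    print(Y,proj(t,np.r_[C+Y*yy,70])[0].round(1))
cv2.imwrite("pics/o14.png",np.hstack([o,cv2.resize(t["color"][220:310,250:430],None,fx=.88,fy=480/90)]))
E
```

```text
[ 0.7229 -0.4742 -0.0457] [-0.522   0.5846  2.6574  2.5535  0.8695 -1.6528] [420.1917 -72.4105  39.99  ]
-117 [386.2 263.3]
-39 [354.2 267.7]
39 [322.1 272.2]
117 [289.8 276.7]
```

```bash
cat > lid.py <<'E'
from plan import *
cx=np.array([np.cos(cy),np.sin(cy)]); yy=np.array([-cx[1],cx[0]])
def fitlid(f,Y0,z=70,rng=10):
    g=cv2.cvtColor(f["color"],cv2.COLOR_BGR2GRAY).astype(float); best=[]
    A=np.arange(0,6.28,.1)
    def samp(X,Y,rad):
        q=proj(f,np.array([np.r_[C+(X+rad*np.cos(a))*cx+(Y+rad*np.sin(a))*yy,z] for a in A])).astype(np.float32)
        return cv2.remap(g.astype(np.float32),q[:,0].reshape(1,-1),q[:,1].reshape(1,-1),cv2.INTER_LINEAR)[0]
    for X in np.arange(-rng,rng+1,1.):
        for Y in np.arange(Y0-rng,Y0+rng+1,1.):
            i=samp(X,Y,18.5);o=samp(X,Y,23.5); best.append((np.median(np.abs(o-i))-i.std(),X,Y,i.mean(),i.std()))
    return sorted(best)[::-1][:2]
E
python3 - <<'E'
from lid import *
f=load("w14")
for Y in(-117,-39,39): print(Y,proj(f,np.r_[C+Y*yy,70])[0],np.round(fitlid(f,Y),1).tolist())
f=load("w9"); print(np.round(fitlid(f,-117),1).tolist())
E
```

```text
-117 [475.7718 143.1013] [[42.1, -6.0, -112.0, 84.5, 16.9], [42.0, -1.0, -115.0, 98.4, 1.8]]
-39 [284.9234 141.2551] [[44.4, -2.0, -38.0, 98.5, 1.9], [43.3, -1.0, -39.0, 97.7, 1.2]]
39 [ 94.5389 139.4134] [[42.5, -1.0, 39.0, 100.2, 3.1], [42.3, -1.0, 38.0, 99.1, 3.8]]
[[30.3, -1.0, -114.0, 91.0, 3.1], [27.0, 0.0, -116.0, 90.2, 0.9]]
```

Both jars are confirmed standing by the lid fit at 70 mm height. Next I slide the lock home.

```bash
python3 - <<'E'
from path import *
from rig import r
q=r.sense()["qpos"]; M=Ro.from_euler('xyz',[-2.73,-.072,-.851])
path([((420,-180,250),M),((545,28,230),rot(.11))],q,4)
rel((420,-180,250),M)
E
```

```text
rv [-0.042 -0.444  1.002]
0.33 0.0 [-0.56  0.17  2.56  1.79  0.4  -0.49]
0.67 0.0 [-0.62 -0.01  2.36  0.73  0.59  0.9 ]
1.0 0.0 [-0.7  -0.04  2.13  0.48  0.98  1.45]
rv [-0.345 -0.263 -0.932]
0.33 0.0 [-0.42  0.01  2.06  0.31  0.98  1.5 ]
0.67 0.0 [-0.17  0.1   1.95  0.15  1.02  1.53]
1.0 0.0 [ 0.05  0.22  1.81 -0.    1.11  1.51]
shift mm [ 143.8  106.7 -160.2] rotvec [-0.0421 -0.4438  1.0024] clk 29.5 open 0.7 at [416.8 -71.7  35.6]
```

Emit:
send_rows(
  targets=[0.144,0.107,-0.16,-0.042,-0.444,1.0,0.4,0.144,0.107,-0.16,-0.042,-0.444,1.0,0.4,0.144,0.107,-0.16,-0.042,-0.444,1.0,0.4,0.144,0.107,-0.16,-0.042,-0.444,1.0,0.4,0.144,0.107,-0.16,-0.042,-0.444,1.0,0.4,0.144,0.107,-0.16,-0.042,-0.444,1.0,0.4,0.144,0.107,-0.16,-0.042,-0.444,1.0,0.4,0.144,0.107,-0.16,-0.042,-0.444,1.0,0.4,0.144,0.107,-0.16,-0.042,-0.444,1.0,0.4,0.144,0.107,-0.16,-0.042,-0.444,1.0,0.4,0.144,0.107,-0.16,-0.042,-0.444,1.0,0.4,0.144,0.107,-0.16,-0.042,-0.444,1.0,0.4],
)

```text
clock: 30.47
eef_pos: [430.5, -134.8, 201.3]
tcp_rot: [-2.702, -0.451, -0.478]
contact_force: [0.6, 1.2, 0.6]
opening: 0.702
grasp_force: 0.0
```

```bash
python3 - <<'E'
from plan import *
from rig import r
print(r.sense()["qpos"],r.sense()["tcp_rot"]); rel((545,36,230),rot(.11))
E
```

```text
[-0.6983 -0.0054  2.3327  0.9083  0.69    0.5619] [-2.7016 -0.4515 -0.4782]
shift mm [  33.3 -191.6   72.8] rotvec [-0.2878 -0.5555 -0.4698] clk 30.5 open 0.7 at [ 430.5 -134.8  201.3]
```

Emit:
send_rows(
  targets=[0.033,-0.192,0.073,-0.288,-0.556,-0.47,-0.1,0.033,-0.192,0.073,-0.288,-0.556,-0.47,-0.1,0.033,-0.192,0.073,-0.288,-0.556,-0.47,-0.1,0.033,-0.192,0.073,-0.288,-0.556,-0.47,-0.1,0.033,-0.192,0.073,-0.288,-0.556,-0.47,-0.1,0.033,-0.192,0.073,-0.288,-0.556,-0.47,-0.1,0.033,-0.192,0.073,-0.288,-0.556,-0.47,-0.1,0.033,-0.192,0.073,-0.288,-0.556,-0.47,-0.1,0.033,-0.192,0.073,-0.288,-0.556,-0.47,-0.1,0.033,-0.192,0.073,-0.288,-0.556,-0.47,-0.1,0.033,-0.192,0.073,-0.288,-0.556,-0.47,-0.1],
)

```text
clock: 31.38
eef_pos: [544.5, 36.2, 229.5]
tcp_rot: [3.141, -0.003, 0.112]
contact_force: [-0.2, -0.1, -0.2]
opening: 0.451
grasp_force: 0.0
```

```bash
python3 - <<'E'
from lid import *
f=grab("wrist","w15")
K3=np.r_[C+68*cx+39*yy,104]; print("knob",K3,proj(f,K3)[0])
m=(f["color"].max(2)<45).astype(np.uint8); n,l,s,c=cv2.connectedComponentsWithStats(m)
print([(x.tolist(),y.round().tolist()) for x,y in zip(s[1:],c[1:]) if x[4]>100])
rel([K3[0],K3[1],87.5],rot(.11))
E
```

```text
knob [545.2845  35.9609 104.    ] [321.5216 230.8505]
[([310, 212, 26, 31, 607], [323.0, 227.0]), ([20, 309, 601, 171, 41011], [320.0, 428.0])]
shift mm [  0.3  -0.3 142.2] rotvec [ 0.0011 -0.0033  0.001 ] clk 31.4 open 0.45 at [544.5  35.7 229.7]
```

Emit:
send_rows(
  targets=[0,0,0.04,0,0,0,-0.1,0,0,0.08,0,0,0,-0.1,0,0,0.115,0,0,0,-0.1,0,0,0.135,0,0,0,-0.1,0,0,0.142,0,0,0,-0.1,0,0,0.142,0,0,0,-0.1,0,0,0.142,0,0,0,-0.8,0,0,0.142,0,0,0,-0.8,0,0,0.142,0,0,0,-0.8,0,0,0.142,0,0,0,-0.8,0,0,0.142,0,0,0,-0.8],
  grip_force=30,
)

```text
clock: 32.35
eef_pos: [547.2, 34.6, 89.7]
tcp_rot: [3.138, -0.006, 0.113]
contact_force: [0.5, -8.4, -0.9]
opening: 0.197
grasp_force: 29.4
```

Emit:
send_rows(
  targets=[0,0.004,0,0,0,0,-0.8,0,0.008,0,0,0,0,-0.8,0,0.012,0,0,0,0,-0.8,0,0.016,0,0,0,0,-0.8,0,0.02,0,0,0,0,-0.8,0,0.024,0,0,0,0,-0.8,0,0.028,0,0,0,0,-0.8,0,0.032,0,0,0,0,-0.8,0,0.035,0,0,0,0,-0.8,0,0.038,0,0,0,0,-0.8,0,0.038,0,0,0,0,-0.8],
)

```text
clock: 33.27
eef_pos: [551.4, -2.3, 89.6]
tcp_rot: [3.14, -0.005, 0.113]
contact_force: [-3.0, -0.3, 8.1]
opening: 0.192
grasp_force: 30.3
```

Emit:
send_rows(
  targets=[0,0.001,0,0,0,0,-0.8,0,0.002,0,0,0,0,-0.8,0,0.003,0,0,0,0,-0.8,0,0.004,0,0,0,0,-0.8,0,0.004,0,0,0,0,-0.8],
)

```text
clock: 33.68
eef_pos: [551.6, -4.5, 89.6]
tcp_rot: [-3.141, -0.005, 0.112]
contact_force: [-2.8, 10.0, 9.6]
opening: 0.191
grasp_force: 30.4
```

Emit:
send_rows(
  targets=[0,0.001,0,0,0,0,-0.8,0,0.002,0,0,0,0,-0.8,0,0.002,0,0,0,0,-0.8],
)

```text
clock: 33.93
eef_pos: [551.6, -4.7, 89.6]
tcp_rot: [-3.138, -0.005, 0.111]
contact_force: [-3.4, 22.4, 9.0]
opening: 0.195
grasp_force: 30.8
```

Emit:
send_rows(
  targets=[0,-0.002,0,0,0,0,-0.8,0,-0.002,0,0,0,0,-0.1,0,-0.002,0,0,0,0,-0.1,0,-0.002,0,0,0,0,-0.1,0,-0.002,0,0,0,0,-0.1,0,-0.002,-0.03,0,0,0,-0.1,0,-0.002,-0.07,0,0,0,-0.1,0,-0.002,-0.11,0,0,0,-0.1,0,-0.002,-0.15,0,0,0,-0.1,0,-0.002,-0.18,0,0,0,-0.1,0,-0.002,-0.18,0,0,0,-0.1,0,-0.002,-0.18,0,0,0,-0.1],
)

```text
clock: 34.93
eef_pos: [551.3, -5.8, 269.8]
tcp_rot: [3.139, -0.007, 0.113]
contact_force: [-1.8, 0.3, -0.8]
opening: 0.45
grasp_force: 0.0
```

```bash
python3 - <<'E'
from lid import *
f=grab("wrist","w16")
for q in(-1,0,1,2): print(q,proj(f,np.r_[C+68*cx+q*yy,104])[0])
m=(f["color"].max(2)<45).astype(np.uint8); n,l,s,c=cv2.connectedComponentsWithStats(m)
print([(x.tolist(),y.round(1).tolist()) for x,y in zip(s[1:],c[1:]) if x[4]>100])
for Y in(-117,-39,39,117): print(Y,proj(f,np.r_[C+Y*yy,70])[0].round(0),np.round(fitlid(f,Y,rng=6),1).tolist()[0])
rel([582.4,303.5,200],rot(.166))
E
```

```text
-1 [317.8374 219.2794]
0 [316.5704 219.2782]
1 [315.3034 219.2771]
2 [314.0363 219.276 ]
[([307, 204, 23, 26, 450], [317.9, 216.6]), ([20, 309, 601, 171, 41052], [319.9, 427.5])]
-117 [444. 281.] [22.9, 2.0, -112.0, 94.8, 16.1]
-39 [359. 281.] [30.7, -2.0, -38.0, 95.4, 15.5]
39 [275. 281.] [24.0, 1.0, 38.0, 92.4, 19.1]
117 [190. 281.] [20.9, -1.0, 113.0, 93.2, 17.6]
shift mm [  66.5 -303.8   67.6] rotvec [ 0.0021 -0.0035 -0.0531] clk 35.0 open 0.45 at [550.2  -5.8 268. ]
```

Lock home: the knob is at u=318 against 316.6 expected at the stop, and all lids read well. Now the tools, starting with tool_c.

Emit:
send_rows(
  targets=[0.067,-0.304,0,0,0,-0.053,-0.1,0.067,-0.304,0,0,0,-0.053,-0.1,0.067,-0.304,0,0,0,-0.053,-0.1,0.067,-0.304,0,0,0,-0.053,-0.1,0.067,-0.304,0,0,0,-0.053,-0.1,0.067,-0.304,0,0,0,-0.053,-0.1,0.067,-0.304,0,0,0,-0.053,-0.1,0.067,-0.304,0,0,0,-0.053,-0.1,0.067,-0.304,0.02,0,0,-0.053,-0.1,0.067,-0.304,0.03,0,0,-0.053,-0.1,0.067,-0.304,0.03,0,0,-0.053,-0.1],
)

```text
clock: 35.9
eef_pos: [580.2, 302.8, 232.6]
tcp_rot: [3.137, 0.005, 0.167]
contact_force: [-0.1, -0.2, -0.1]
opening: 0.453
grasp_force: 0.0
```

```bash
cat > tool.py <<'E'
from plan import *
def tool(f,xy,z=10,half=120,dbg=None):
    n=half*4; x0,y0=xy[0]-half,xy[1]-half
    s=np.array([[0,0],[n,0],[n,n],[0,n]],float)
    H,_=cv2.findHomography(proj(f,np.c_[x0+s[:,0]/2,y0+s[:,1]/2,np.full(4,z)]),s)
    im=cv2.warpPerspective(f["color"],H,(n,n))
    hsv=cv2.cvtColor(im,cv2.COLOR_BGR2HSV); m=((hsv[...,1]>75)&(hsv[...,2]>50)&((hsv[...,0]<25)|(hsv[...,0]>170))).astype(np.uint8)
    m=cv2.morphologyEx(m,cv2.MORPH_CLOSE,np.ones((5,5),np.uint8)); e=cv2.morphologyEx(m,cv2.MORPH_OPEN,cv2.getStructuringElement(cv2.MORPH_ELLIPSE,(19,19)))
    c,_=cv2.findContours(e,cv2.RETR_EXTERNAL,cv2.CHAIN_APPROX_NONE); out=[]
    for k in c:
        (a,b),(w,h),t=cv2.minAreaRect(k)
        if max(w,h)>80: out.append((x0+a/2,y0+b/2,max(w,h)/2,min(w,h)/2,np.radians(t if w>h else t+90)))
    if dbg: cv2.imwrite(f"pics/{dbg}.png",im)
    return np.round(out,3)
E
python3 - <<'E'
from tool import *
f=grab("wrist","w17")
print(tool(f,(582,304),dbg="r17")); print(tool(load("w1"),(582,304)),tool(load("w1"),(554,388)),tool(load("w2"),(581,-317)))
rel([582.4,303.5,200],rot(.166))
E
```

```text
[[555.493 388.791 114.668  12.412   0.165]
 [581.757 304.204 110.055  10.698   0.155]
 [645.    192.5    81.     17.      3.142]]
[[553.983 386.6   117.872  15.171   0.164]
 [580.56  302.115 110.777  12.666   0.154]
 [610.787 187.629 159.504  21.294   0.1  ]] [[553.983 386.6   117.872  15.171   0.164]
 [580.56  302.115 110.777  12.666   0.154]] [[ 502.25  -203.5     77.5     12.       3.142]
 [ 589.263 -316.826  129.299   14.363    0.164]]
shift mm [ 1.6 -0.7 34.4] rotvec [ 0.0039  0.0029 -0.0002] clk 36.0 open 0.45 at [581.  302.7 234.4]
```

Emit:
send_rows(
  targets=[0.001,-0.001,0.04,0,0,0.011,-0.1,0.001,-0.001,0.08,0,0,0.011,-0.1,0.001,-0.001,0.12,0,0,0.011,-0.1,0.001,-0.001,0.16,0,0,0.011,-0.1,0.001,-0.001,0.195,0,0,0.011,-0.1,0.001,-0.001,0.215,0,0,0.011,-0.1,0.001,-0.001,0.225,0,0,0.011,-0.1,0.001,-0.001,0.229,0,0,0.011,-0.1,0.001,-0.001,0.229,0,0,0.011,-0.1,0.001,-0.001,0.229,0,0,0.011,-0.1],
)

```text
clock: 36.78
eef_pos: [585.3, 305.1, 10.2]
tcp_rot: [3.14, -0.005, 0.155]
contact_force: [-0.2, 0.4, -0.1]
opening: 0.447
grasp_force: 0.0
```

Emit:
send_rows(
  targets=[0,0,0,0,0,0,-0.95,0,0,0,0,0,0,-0.95,0,0,0,0,0,0,-0.95,0,0,0,0,0,0,-0.95,0,0,0,0,0,0,-0.95,0,0,0,0,0,0,-0.95],
  grip_force=40,
)

```text
clock: 37.28
eef_pos: [585.2, 305.5, 10.2]
tcp_rot: [3.141, -0.005, 0.155]
contact_force: [-0.6, -0.8, 8.7]
opening: 0.029
grasp_force: 3.8
```

Emit:
send_rows(
  targets=[0,0,-0.03,0,0,0,-0.95,0,0,-0.07,0,0,0,-0.95,0,0,-0.11,0,0,0,-0.95,0,0,-0.15,0,0,0,-0.95,0,0,-0.15,0,0,0,-0.95],
)

```text
clock: 37.7
eef_pos: [587.8, 307.4, 167.8]
tcp_rot: [-3.139, -0.015, 0.155]
contact_force: [1.4, 0.2, 0.4]
opening: 0.026
grasp_force: 0.0
```

```bash
cat > slot.py <<'E'
from lid import *
def rest(x,up=0,tz=0): # TCP pose with tool in slot x; tz: tool centre above TCP
    return np.r_[C+(158+x)*cx, 57+up-tz], rot(np.pi/2+cy)
E
python3 - <<'E'
from slot import *
from rig import r
print(r.sense()["contact_force"],r.sense()["grasp_force"])
p,R=rest(36,60,2); rel(p,R); print(p)
f=grab("wrist","w18")
E
```

```text
[1.4099 0.2498 0.4477] 0.0
shift mm [ 39.4 306.3  52.7] rotvec [ 0.0096 -0.0135 -1.526 ] clk 37.7 open 0.03 at [587.8 307.4 167.8]
[674.8168  11.0934 115.    ]
```

The grip closed above the tool because the TCP stayed at z≈10. I'll re-measure and go lower.

Emit:
send_rows(
  targets=[0,0,-0.05,0,0,0,-0.1,0,0,-0.05,0,0,0,-0.1,0,0,-0.05,0,0,0,-0.1,0,0,-0.05,0,0,0,-0.1,0,0,-0.05,0,0,0,-0.1,0,0,-0.05,0,0,0,-0.1],
)

```text
clock: 38.25
eef_pos: [582.7, 304.7, 206.7]
tcp_rot: [3.139, -0.0, 0.155]
contact_force: [-0.7, 0.3, 0.1]
opening: 0.449
grasp_force: 0.0
```

```bash
python3 - <<'E'
from tool import *
from rig import r
f=grab("wrist","w19"); print(r.sense()["qvel"].round(3))
t=tool(f,(582,304)); print(t); b=t[np.argmin(abs(t[:,1]-304))]
rel([b[0],b[1],1],rot(b[4]))
grab("wrist"); rel([b[0],b[1],1],rot(b[4]))
grab("wrist"); rel([b[0],b[1],1],rot(b[4]))
P,R=fk(r.sense()["qpos"],K(346)); print(P)
E
```

```text
[-0.001 -0.001 -0.007 -0.001  0.     0.   ]
[[555.466 388.703 114.75   12.412   0.165]
 [581.449 305.824 110.473  10.821   0.156]
 [644.75  192.75   80.5    17.5     3.142]
 [577.5   188.     41.      8.      3.142]]
shift mm [ -1.2  -1.8 205.8] rotvec [ 0.0027 -0.0003 -0.0008] clk 38.3 open 0.45 at [582.8 304.8 206.8]
shift mm [ -1.4  -1.7 206. ] rotvec [ 0.0026 -0.0006 -0.0009] clk 38.4 open 0.45 at [582.9 304.9 207.1]
shift mm [ -1.7  -1.6 206.3] rotvec [ 0.0025 -0.001  -0.0009] clk 38.4 open 0.45 at [583.1 304.9 207.3]
[581.5709 302.4679 208.163 ]
```

Emit:
send_rows(
  targets=[-0.001,-0.0015,0.04,0,0,0,-0.1,-0.001,-0.0015,0.08,0,0,0,-0.1,-0.001,-0.0015,0.12,0,0,0,-0.1,-0.001,-0.0015,0.155,0,0,0,-0.1,-0.001,-0.0015,0.18,0,0,0,-0.1,-0.001,-0.0015,0.198,0,0,0,-0.1,-0.001,-0.0015,0.198,0,0,0,-0.1,-0.001,-0.0015,0.198,0,0,0,-0.1,-0.001,-0.0015,0.198,0,0,0,-0.1],
)

```text
clock: 39.15
eef_pos: [583.6, 306.6, 11.5]
tcp_rot: [3.14, -0.004, 0.155]
contact_force: [-0.3, 0.2, 0.8]
opening: 0.45
grasp_force: 0.0
```

```bash
python3 - <<'E'
from tool import *
grab("wrist");rel([581.5,305.8,0],rot(.156)); grab("wrist"); grab("wrist"); rel([581.5,305.8,0],rot(.156))
E
```

```text
shift mm [-2.6  0.6 12.1] rotvec [ 0.0012 -0.0049 -0.0009] clk 39.2 open 0.45 at [584.  306.8  12.1]
shift mm [-2.6  0.6 12.3] rotvec [ 0.001  -0.0053 -0.0009] clk 39.3 open 0.45 at [584.  306.8  12.3]
```

Emit:
send_rows(
  targets=[-0.002,0,0.005,0,0,0,-0.1,-0.002,0,0.0095,0,0,0,-0.1,-0.002,0,0.0095,0,0,0,-0.1,-0.002,0,0.0095,0,0,0,-0.1],
)

```text
clock: 39.63
eef_pos: [580.6, 305.8, 0.8]
tcp_rot: [3.139, -0.002, 0.155]
contact_force: [-0.6, 0.0, 0.6]
opening: 0.449
grasp_force: 0.0
```

```bash
python3 - <<'E'
from tool import *
from rig import r
print(r.sense()["contact_force"]);rel([581.5,305.8,0],rot(.156))
E
```

```text
[-0.6461  0.0471  0.5505]
shift mm [0.9 0.1 0.8] rotvec [ 0.0021 -0.0021 -0.0008] clk 39.6 open 0.45 at [580.6 305.8   0.8]
```

Emit:
send_rows(
  targets=[0,0,-0.0015,0,0,0,-0.95,0,0,-0.0015,0,0,0,-0.95,0,0,-0.0015,0,0,0,-0.95,0,0,-0.0015,0,0,0,-0.95,0,0,-0.0015,0,0,0,-0.95,0,0,-0.0015,0,0,0,-0.95],
  grip_force=40,
)

```text
clock: 40.13
eef_pos: [581.3, 306.1, 3.0]
tcp_rot: [3.14, -0.003, 0.155]
contact_force: [-0.3, -0.0, 4.6]
opening: 0.125
grasp_force: 40.1
```

Emit:
send_rows(
  targets=[0,0,-0.03,0,0,0,-0.95,0,0,-0.06,0,0,0,-0.95,0,0,-0.09,0,0,0,-0.95,0,0,-0.12,0,0,0,-0.95,0,0,-0.15,0,0,0,-0.95,0,0,-0.15,0,0,0,-0.95],
)

```text
clock: 40.63
eef_pos: [583.4, 307.7, 158.7]
tcp_rot: [-3.141, -0.011, 0.155]
contact_force: [0.9, 0.6, -0.4]
opening: 0.12
grasp_force: 39.5
```

```bash
python3 - <<'E'
from slot import *
p,R=rest(36,60,2); rel(p,R); print(p)
E
```

```text
shift mm [ 44.  307.2  44. ] rotvec [ 0.0076 -0.0094 -1.5261] clk 40.6 open 0.12 at [583.4 307.7 158.7]
[674.8168  11.0934 115.    ]
```

Emit:
send_rows(
  targets=[0.044,0.307,0,0.008,-0.009,-1.526,-0.95,0.044,0.307,0,0.008,-0.009,-1.526,-0.95,0.044,0.307,0,0.008,-0.009,-1.526,-0.95,0.044,0.307,0,0.008,-0.009,-1.526,-0.95,0.044,0.307,0,0.008,-0.009,-1.526,-0.95,0.044,0.307,0,0.008,-0.009,-1.526,-0.95,0.044,0.307,0,0.008,-0.009,-1.526,-0.95,0.044,0.307,0,0.008,-0.009,-1.526,-0.95,0.044,0.307,0,0.008,-0.009,-1.526,-0.95,0.044,0.307,0,0.008,-0.009,-1.526,-0.95,0.044,0.307,0,0.008,-0.009,-1.526,-0.95,0.044,0.307,0,0.008,-0.009,-1.526,-0.95],
)

```text
clock: 41.63
eef_pos: [671.0, 9.1, 152.3]
tcp_rot: [-3.133, 0.003, 1.634]
contact_force: [-0.5, -0.2, 0.3]
opening: 0.124
grasp_force: 39.5
```

Emit:
send_rows(
  targets=[0,0,0.01,0,0,0,-0.95,0,0,0.02,0,0,0,-0.95,0,0,0.02,0,0,0,-0.95,0,0,0.02,0,0,0,-0.95],
)

```text
clock: 41.97
eef_pos: [670.2, 9.6, 131.5]
tcp_rot: [-3.131, 0.003, 1.626]
contact_force: [-0.2, -0.6, 0.7]
opening: 0.12
grasp_force: 39.5
```

```bash
python3 - <<'E'
from slot import *
from rig import r
print(r.sense()["qpos"])
grab("wrist"); p,R=rest(36,20,2); rel(p,R)
f=grab("wrist","w20")
o=f["color"].copy()
for X in(-36,0,36):
  for d in(-9,9):
    for Y in(-49,-41,41,49):
      u,v=proj(f,np.r_[C+(158+X+d)*cx+Y*yy,62])[0]
      if 0<u<640 and 0<v<480: cv2.circle(o,(int(u*16),int(v*16)),24,(0,255,0),-1,shift=4)
cv2.imwrite("pics/o20.png",o)
E
```

```text
[ 0.0137  0.526   1.6021 -0.0037  1.0238 -0.0396]
shift mm [ 1.4  4.7 57.3] rotvec [-0.0092  0.0025 -0.0547] clk 42.0 open 0.12 at [670.7   9.6 132.3]
```

View pics/o20.png

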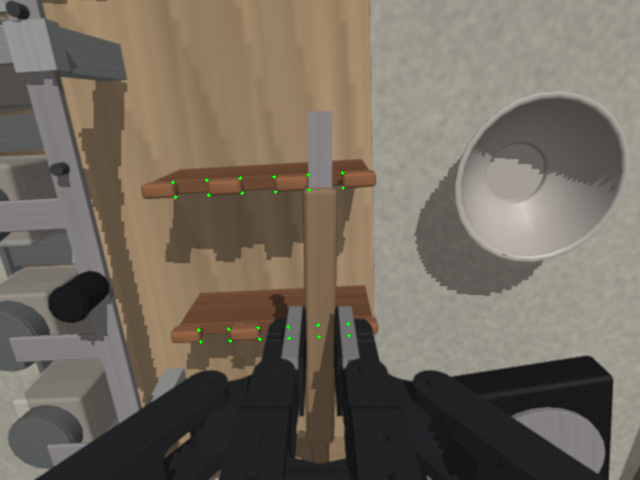

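The overlay dots coincide with the slot edges: slots at u 174–207, 241–275 and 309–343 on the far plate, to about 1 px. The model of the rest is therefore accurate.

Emit:
send_rows(
  targets=[0.001,0.005,0,-0.009,0.002,-0.055,-0.95,0.001,0.005,0.015,-0.009,0.002,-0.055,-0.95,0.001,0.005,0.03,-0.009,0.002,-0.055,-0.95,0.001,0.005,0.045,-0.009,0.002,-0.055,-0.95,0.001,0.005,0.055,-0.009,0.002,-0.055,-0.95,0.001,0.005,0.055,-0.009,0.002,-0.055,-0.95,0.001,0.005,0.055,-0.009,0.002,-0.055,-0.95],
)

```text
clock: 42.65
eef_pos: [675.7, 10.7, 78.1]
tcp_rot: [3.141, 0.001, 1.683]
contact_force: [0.5, 0.4, -0.1]
opening: 0.118
grasp_force: 39.5
```

```bash
python3 - <<'E'
from slot import *
from rig import r
grab("wrist"); p,R=rest(36,0,2); rel(p,R); print(r.sense()["contact_force"])
E
```

```text
shift mm [ 0.6 -1.4 23.8] rotvec [0.0019 0.0007 0.0021] clk 42.7 open 0.12 at [676.2  10.7  78.8]
[0.1999 0.8839 0.3337]
```

Emit:
send_rows(
  targets=[0.0005,-0.001,0.006,0,0,0.002,-0.95,0.0005,-0.001,0.012,0,0,0.002,-0.95,0.0005,-0.001,0.018,0,0,0.002,-0.95,0.0005,-0.001,0.0235,0,0,0.002,-0.95,0.0005,-0.001,0.0235,0,0,0.002,-0.95,0.0005,-0.001,0.0235,0,0,0.002,-0.95],
)

```text
clock: 43.2
eef_pos: [675.0, 11.0, 54.5]
tcp_rot: [3.14, 0.001, 1.682]
contact_force: [0.0, 0.4, 0.9]
opening: 0.126
grasp_force: 40.7
```

```bash
python3 - <<'E'
from slot import *
from rig import r
p,R=rest(36,0,2); rel(p,R); print(r.sense()["contact_force"])
E
```

```text
shift mm [ 0.1 -0.2 -0.5] rotvec [0.0016 0.0006 0.0004] clk 43.2 open 0.13 at [675.   11.   54.5]
[0.0224 0.4259 0.8833]
```

Emit:
send_rows(
  targets=[0,0,0,0,0,0,-0.5,0,0,0,0,0,0,-0.5,0,0,0,0,0,0,-0.5,0,0,0,0,0,0,-0.5,0,0,-0.03,0,0,0,-0.5,0,0,-0.06,0,0,0,-0.5,0,0,-0.1,0,0,0,-0.5,0,0,-0.14,0,0,0,-0.5,0,0,-0.16,0,0,0,-0.1,0,0,-0.16,0,0,0,-0.1],
)

```text
clock: 44.03
eef_pos: [677.5, 11.1, 221.0]
tcp_rot: [3.131, 0.002, 1.682]
contact_force: [0.0, -0.6, 0.8]
opening: 0.447
grasp_force: 0.0
```

```bash
python3 - <<'E'
from slot import *
from tool import tool
f=grab("wrist","w21"); p=rest(36)[0]; print(p,tool(f,p[:2],z=62,half=110))
rel([555.5,388.7,210],rot(.165))
E
```

```text
[674.8168  11.0934  57.    ] [[638.567  10.843 219.5   147.5     1.571]]
shift mm [388.7 -78.2   7. ] rotvec [ 0.0063 -0.0042  1.5167] clk 44.1 open 0.45 at [676.2  11.1 218. ]
```

Emit:
send_rows(
  targets=[0.389,-0.078,0.007,0.006,-0.004,1.517,-0.1,0.389,-0.078,0.007,0.006,-0.004,1.517,-0.1,0.389,-0.078,0.007,0.006,-0.004,1.517,-0.1,0.389,-0.078,0.007,0.006,-0.004,1.517,-0.1,0.389,-0.078,0.007,0.006,-0.004,1.517,-0.1,0.389,-0.078,0.007,0.006,-0.004,1.517,-0.1,0.389,-0.078,0.007,0.006,-0.004,1.517,-0.1,0.389,-0.078,0.007,0.006,-0.004,1.517,-0.1,0.389,-0.078,0.007,0.006,-0.004,1.517,-0.1,0.389,-0.078,0.007,0.006,-0.004,1.517,-0.1,0.389,-0.078,0.007,0.006,-0.004,1.517,-0.1,0.389,-0.078,0.007,0.006,-0.004,1.517,-0.1],
)

```text
clock: 45.08
eef_pos: [552.0, 390.7, 205.2]
tcp_rot: [3.141, 0.008, 0.205]
contact_force: [0.6, 0.2, -0.2]
opening: 0.45
grasp_force: 0.0
```

Emit:
send_rows(
  targets=[0,0,0,0,0,0.05,-0.1,0,0,0,0,0,0.05,-0.1,0,0,0,0,0,0.05,-0.1],
)

```text
clock: 45.33
eef_pos: [553.3, 388.7, 205.9]
tcp_rot: [3.141, 0.007, 0.16]
contact_force: [0.2, 0.6, 0.6]
opening: 0.45
grasp_force: 0.0
```

```bash
python3 - <<'E'
from tool import *
f=grab("wrist","w22"); t=tool(f,(555,388)); print(t); b=t[np.argmin(abs(t[:,1]-388))]
grab("wrist"); grab("wrist"); rel([b[0],b[1],10],rot(b[4]))
E
```

```text
[[554.757 389.459 115.244  11.508   0.165]]
shift mm [  2.2  -0.6 196.8] rotvec [-0.0002  0.0058 -0.0055] clk 45.5 open 0.45 at [553.8 388.7 206.8]
```

Emit:
send_rows(
  targets=[0.002,-0.001,0.04,0,0.005,-0.005,-0.1,0.002,-0.001,0.08,0,0.005,-0.005,-0.1,0.002,-0.001,0.12,0,0.005,-0.005,-0.1,0.002,-0.001,0.15,0,0.005,-0.005,-0.1,0.002,-0.001,0.175,0,0.005,-0.005,-0.1,0.002,-0.001,0.192,0,0.005,-0.005,-0.1,0.002,-0.001,0.192,0,0.005,-0.005,-0.1,0.002,-0.001,0.192,0,0.005,-0.005,-0.1,0.002,-0.001,0.192,0,0.005,-0.005,-0.1],
)

```text
clock: 46.23
eef_pos: [555.6, 390.7, 16.6]
tcp_rot: [-3.14, -0.001, 0.163]
contact_force: [0.7, -0.2, -0.1]
opening: 0.449
grasp_force: 0.0
```

```bash
python3 - <<'E'
from tool import *
grab("wrist"); grab("wrist"); rel([554.8,389.5,1],rot(.165))
E
```

```text
shift mm [-1.4  1.3 16.2] rotvec [-0.0018 -0.0025 -0.0017] clk 46.3 open 0.45 at [555.9 391.   17.2]
```

Emit:
send_rows(
  targets=[-0.001,0.001,0.007,0,0,0,-0.1,-0.001,0.001,0.0135,0,0,0,-0.1,-0.001,0.001,0.0135,0,0,0,-0.1,-0.001,0.001,0.0135,0,0,0,-0.1],
)

```text
clock: 46.67
eef_pos: [553.5, 388.9, 1.4]
tcp_rot: [-3.141, 0.001, 0.163]
contact_force: [-0.1, 0.8, -0.0]
opening: 0.455
grasp_force: 0.0
```

Emit:
send_rows(
  targets=[0.001,0,-0.0015,0,0,0,-0.95,0.001,0,-0.0015,0,0,0,-0.95,0.001,0,-0.0015,0,0,0,-0.95,0.001,0,-0.0015,0,0,0,-0.95,0.001,0,-0.0015,0,0,0,-0.95,0.001,0,-0.0015,0,0,0,-0.95],
  grip_force=40,
)

```text
clock: 47.17
eef_pos: [555.4, 389.7, 3.9]
tcp_rot: [-3.141, -0.001, 0.163]
contact_force: [0.6, -0.4, 4.3]
opening: 0.125
grasp_force: 39.9
```

Emit:
send_rows(
  targets=[0,0,-0.03,0,0,0,-0.95,0,0,-0.06,0,0,0,-0.95,0,0,-0.09,0,0,0,-0.95,0,0,-0.12,0,0,0,-0.95,0,0,-0.15,0,0,0,-0.95,0,0,-0.15,0,0,0,-0.95,0,0,-0.15,0,0,0,-0.95],
)

```text
clock: 47.75
eef_pos: [555.8, 389.8, 155.2]
tcp_rot: [-3.14, -0.003, 0.163]
contact_force: [-0.0, 0.0, -0.2]
opening: 0.121
grasp_force: 39.3
```

```bash
python3 - <<'E'
from slot import *
grab("wrist"); p,R=rest(0,80,2); rel(p,R); print(p)
E
```

```text
shift mm [ 21.  390.7  18.1] rotvec [-0.0005 -0.0007 -1.5181] clk 47.8 open 0.13 at [554.8 389.2 153.4]
[639.0364   7.1235 135.    ]
```

Emit:
send_rows(
  targets=[0.021,0.391,0,0,-0.001,-1.518,-0.95,0.021,0.391,0,0,-0.001,-1.518,-0.95,0.021,0.391,0,0,-0.001,-1.518,-0.95,0.021,0.391,0,0,-0.001,-1.518,-0.95,0.021,0.391,0,0,-0.001,-1.518,-0.95,0.021,0.391,0,0,-0.001,-1.518,-0.95,0.021,0.391,0,0,-0.001,-1.518,-0.95,0.021,0.391,0,0,-0.001,-1.518,-0.95,0.021,0.391,0,0,-0.001,-1.518,-0.95,0.021,0.391,0,0,-0.001,-1.518,-0.95,0.021,0.391,0,0,-0.001,-1.518,-0.95,0.021,0.391,0,0,-0.001,-1.518,-0.95],
)

```text
clock: 48.8
eef_pos: [638.1, 4.6, 150.7]
tcp_rot: [-3.137, -0.0, 1.633]
contact_force: [0.5, 0.8, 0.4]
opening: 0.122
grasp_force: 39.4
```

```bash
python3 - <<'E'
from slot import *
grab("wrist"); p,R=rest(0,25,2); rel(p,R)
E
```

```text
shift mm [ 1.5  1.5 70.7] rotvec [-0.0045 -0.0003 -0.0383] clk 48.9 open 0.12 at [637.9   5.5 150.8]
```

Emit:
send_rows(
  targets=[0.0015,0.0015,0,-0.004,0,-0.038,-0.95,0.0015,0.0015,0.02,-0.004,0,-0.038,-0.95,0.0015,0.0015,0.04,-0.004,0,-0.038,-0.95,0.0015,0.0015,0.06,-0.004,0,-0.038,-0.95,0.0015,0.0015,0.07,-0.004,0,-0.038,-0.95,0.0015,0.0015,0.07,-0.004,0,-0.038,-0.95,0.0015,0.0015,0.07,-0.004,0,-0.038,-0.95,0.0015,0.0015,0.07,-0.004,0,-0.038,-0.95],
)

```text
clock: 49.52
eef_pos: [641.0, 8.6, 83.7]
tcp_rot: [3.138, 0.0, 1.667]
contact_force: [0.4, 0.4, 0.0]
opening: 0.12
grasp_force: 39.4
```

```bash
python3 - <<'E'
from slot import *
from rig import r
grab("wrist"); p,R=rest(0,0,2); rel(p,R); print(r.sense()["contact_force"])
E
```

```text
shift mm [-1.2 -2.5 29.1] rotvec [ 0.0047  0.0003 -0.0141] clk 49.6 open 0.12 at [641.3   8.5  84.1]
[ 0.2889 -0.6095 -0.9263]
```

Emit:
send_rows(
  targets=[-0.001,-0.002,0.005,0.004,0,-0.014,-0.95,-0.001,-0.002,0.01,0.004,0,-0.014,-0.95,-0.001,-0.002,0.013,0.004,0,-0.014,-0.95,-0.001,-0.002,0.013,0.004,0,-0.014,-0.95,-0.001,-0.002,0.013,0.004,0,-0.014,-0.95],
)

```text
clock: 49.98
eef_pos: [638.5, 7.2, 69.9]
tcp_rot: [-3.14, 0.0, 1.681]
contact_force: [0.1, -0.2, -0.7]
opening: 0.121
grasp_force: 39.4
```

```bash
python3 - <<'E'
from slot import *
from rig import r
grab("wrist"); p,R=rest(0,0,2); rel(p,R); print(r.sense()["contact_force"])
E
```

```text
shift mm [-0.2  0.3 15.1] rotvec [-0.0008  0.0001  0.0002] clk 50.0 open 0.12 at [638.7   7.2  70.1]
[-0.5004  0.2611 -1.1703]
```

Emit:
send_rows(
  targets=[0,0,0.006,0,0,0,-0.95,0,0,0.012,0,0,0,-0.95,0,0,0.015,0,0,0,-0.95,0,0,0.015,0,0,0,-0.95,0,0,0.015,0,0,0,-0.95],
)

```text
clock: 50.45
eef_pos: [638.7, 7.2, 55.8]
tcp_rot: [-3.141, 0.0, 1.682]
contact_force: [-4.3, 0.5, 11.4]
opening: 0.125
grasp_force: 40.7
```

```bash
python3 - <<'E'
from slot import *
from rig import r
p,R=rest(0,0,2); rel(p,R); print(r.sense()["contact_force"])
E
```

```text
shift mm [-0.1  0.3  0.8] rotvec [-0.0009  0.0001  0.0003] clk 50.5 open 0.12 at [638.7   7.2  55.8]
[-4.2729  0.4594 11.3656]
```

Emit:
send_rows(
  targets=[0,0,0,0,0,0,-0.5,0,0,0,0,0,0,-0.5,0,0,0,0,0,0,-0.5,0,0,0,0,0,0,-0.5,0,0,-0.03,0,0,0,-0.5,0,0,-0.06,0,0,0,-0.5,0,0,-0.1,0,0,0,-0.5,0,0,-0.14,0,0,0,-0.5,0,0,-0.16,0,0,0,-0.1,0,0,-0.16,0,0,0,-0.1],
)

```text
clock: 51.28
eef_pos: [641.8, 7.3, 220.9]
tcp_rot: [3.134, 0.001, 1.682]
contact_force: [1.5, 0.4, 0.4]
opening: 0.446
grasp_force: 0.0
```

```bash
python3 - <<'E'
from slot import *
f=grab("wrist","w23"); rel([581.5,-317.4,210],rot(.155))
E
```

```text
shift mm [-316.2  -94.5    7.8] rotvec [ 0.0042 -0.0029  1.5266] clk 51.3 open 0.45 at [640.5   7.3 218. ]
```

Emit:
send_rows(
  targets=[-0.316,-0.094,0,0.004,-0.003,1.527,-0.1,-0.316,-0.094,0,0.004,-0.003,1.527,-0.1,-0.316,-0.094,0,0.004,-0.003,1.527,-0.1,-0.316,-0.094,0,0.004,-0.003,1.527,-0.1,-0.316,-0.094,0,0.004,-0.003,1.527,-0.1,-0.316,-0.094,0,0.004,-0.003,1.527,-0.1,-0.316,-0.094,0,0.004,-0.003,1.527,-0.1,-0.316,-0.094,0,0.004,-0.003,1.527,-0.1,-0.316,-0.094,0,0.004,-0.003,1.527,-0.1,-0.316,-0.094,0,0.004,-0.003,1.527,-0.1,-0.316,-0.094,0,0.004,-0.003,1.527,-0.1,-0.316,-0.094,0,0.004,-0.003,1.527,-0.1],
)

```text
clock: 52.33
eef_pos: [579.3, -317.2, 213.0]
tcp_rot: [-3.139, 0.007, 0.175]
contact_force: [-0.4, -0.2, 0.1]
opening: 0.45
grasp_force: 0.0
```

```bash
python3 - <<'E'
from tool import *
f=grab("wrist","w24"); t=tool(f,(581,-317)); print(t); b=t[np.argmin(abs(t[:,1]+317))]
grab("wrist"); grab("wrist"); rel([b[0],b[1],10],rot(b[4]))
E
```

```text
[[ 583.02  -320.119  112.613   10.858    0.164]]
shift mm [  4.1   4.3 203.5] rotvec [-0.0022  0.007   0.0208] clk 52.5 open 0.45 at [ 579.7 -316.8  213.6]
```

Emit:
send_rows(
  targets=[0.004,0.004,0.04,-0.002,0.007,0.02,-0.1,0.004,0.004,0.08,-0.002,0.007,0.02,-0.1,0.004,0.004,0.12,-0.002,0.007,0.02,-0.1,0.004,0.004,0.155,-0.002,0.007,0.02,-0.1,0.004,0.004,0.18,-0.002,0.007,0.02,-0.1,0.004,0.004,0.199,-0.002,0.007,0.02,-0.1,0.004,0.004,0.199,-0.002,0.007,0.02,-0.1,0.004,0.004,0.199,-0.002,0.007,0.02,-0.1,0.004,0.004,0.199,-0.002,0.007,0.02,-0.1],
)

```text
clock: 53.23
eef_pos: [584.6, -320.7, 17.1]
tcp_rot: [3.14, -0.003, 0.164]
contact_force: [-0.2, -0.3, 0.2]
opening: 0.449
grasp_force: 0.0
```

```bash
python3 - <<'E'
from tool import *
grab("wrist"); grab("wrist"); rel([583,-320,1],rot(.164))
E
```

```text
shift mm [-2.  -1.4 17. ] rotvec [ 0.003  -0.004  -0.0012] clk 53.3 open 0.45 at [ 585.1 -321.    18. ]
```

Emit:
send_rows(
  targets=[-0.001,-0.001,0.007,0,0,0,-0.1,-0.001,-0.001,0.0135,0,0,0,-0.1,-0.001,-0.001,0.0135,0,0,0,-0.1,-0.001,-0.001,0.0135,0,0,0,-0.1,-0.001,-0.001,0.0135,0,0,0,-0.1],
)

```text
clock: 53.75
eef_pos: [582.8, -319.6, 2.7]
tcp_rot: [3.14, -0.002, 0.162]
contact_force: [-0.5, -0.5, 0.8]
opening: 0.449
grasp_force: 0.0
```

Emit:
send_rows(
  targets=[0,0,0,0,0,0,-0.95,0,0,0,0,0,0,-0.95,0,0,0,0,0,0,-0.95,0,0,0,0,0,0,-0.95,0,0,0,0,0,0,-0.95,0,0,0,0,0,0,-0.95],
  grip_force=40,
)

```text
clock: 54.25
eef_pos: [583.1, -319.8, 3.0]
tcp_rot: [3.14, -0.002, 0.162]
contact_force: [0.1, 0.1, 3.4]
opening: 0.123
grasp_force: 40.0
```

Emit:
send_rows(
  targets=[0,0,-0.03,0,0,0,-0.95,0,0,-0.06,0,0,0,-0.95,0,0,-0.09,0,0,0,-0.95,0,0,-0.12,0,0,0,-0.95,0,0,-0.15,0,0,0,-0.95,0,0,-0.16,0,0,0,-0.95,0,0,-0.16,0,0,0,-0.95],
)

```text
clock: 54.83
eef_pos: [584.1, -320.3, 165.9]
tcp_rot: [3.137, -0.006, 0.162]
contact_force: [1.0, 0.0, -0.9]
opening: 0.124
grasp_force: 39.6
```

```bash
python3 - <<'E'
from slot import *
grab("wrist"); p,R=rest(-36,80,2); rel(p,R); print(p)
E
```

```text
shift mm [  71.9 -315.5   27.9] rotvec [ 0.0047 -0.0008 -1.5197] clk 54.9 open 0.12 at [ 582.9 -319.7  163.5]
[603.2559   3.1536 135.    ]
```

Emit:
send_rows(
  targets=[0.072,-0.316,0,0.005,-0.001,-1.52,-0.95,0.072,-0.316,0,0.005,-0.001,-1.52,-0.95,0.072,-0.316,0,0.005,-0.001,-1.52,-0.95,0.072,-0.316,0,0.005,-0.001,-1.52,-0.95,0.072,-0.316,0,0.005,-0.001,-1.52,-0.95,0.072,-0.316,0,0.005,-0.001,-1.52,-0.95,0.072,-0.316,0,0.005,-0.001,-1.52,-0.95,0.072,-0.316,0,0.005,-0.001,-1.52,-0.95,0.072,-0.316,0,0.005,-0.001,-1.52,-0.95,0.072,-0.316,0,0.005,-0.001,-1.52,-0.95,0.072,-0.316,0,0.005,-0.001,-1.52,-0.95,0.072,-0.316,0,0.005,-0.001,-1.52,-0.95],
)

```text
clock: 55.88
eef_pos: [601.2, 4.5, 159.7]
tcp_rot: [-3.136, -0.002, 1.669]
contact_force: [-0.1, -0.3, -1.0]
opening: 0.122
grasp_force: 39.6
```

```bash
python3 - <<'E'
from slot import *
grab("wrist"); p,R=rest(-36,30,2); rel(p,R)
E
```

```text
shift mm [-1.5  2.4 74.7] rotvec [-0.006  -0.0016 -0.0036] clk 55.9 open 0.13 at [601.2   4.3 159.7]
```

Emit:
send_rows(
  targets=[-0.001,0.002,0.02,-0.005,-0.001,-0.01,-0.95,-0.001,0.002,0.04,-0.005,-0.001,-0.01,-0.95,-0.001,0.002,0.06,-0.005,-0.001,-0.01,-0.95,-0.001,0.002,0.074,-0.005,-0.001,-0.01,-0.95,-0.001,0.002,0.074,-0.005,-0.001,-0.01,-0.95,-0.001,0.002,0.074,-0.005,-0.001,-0.01,-0.95,-0.001,0.002,0.074,-0.005,-0.001,-0.01,-0.95],
)

```text
clock: 56.52
eef_pos: [604.6, 3.2, 88.2]
tcp_rot: [3.139, -0.0, 1.67]
contact_force: [0.1, -0.3, -0.1]
opening: 0.121
grasp_force: 39.6
```

```bash
python3 - <<'E'
from slot import *
grab("wrist"); p,R=rest(-36,14,2); rel(p,R)
E
```

```text
shift mm [ 0.1 -1.8 19.8] rotvec [ 0.0036 -0.0001 -0.0107] clk 56.6 open 0.12 at [605.    3.2  88.8]
```

Emit:
send_rows(
  targets=[0,-0.0015,0.007,0.003,0,-0.011,-0.95,0,-0.0015,0.014,0.003,0,-0.011,-0.95,0,-0.0015,0.018,0.003,0,-0.011,-0.95,0,-0.0015,0.018,0.003,0,-0.011,-0.95,0,-0.0015,0.018,0.003,0,-0.011,-0.95,0,-0.0015,0.018,0.003,0,-0.011,-0.95],
)

```text
clock: 57.07
eef_pos: [603.3, 3.1, 70.5]
tcp_rot: [3.141, -0.0, 1.683]
contact_force: [-0.6, -0.5, 0.1]
opening: 0.125
grasp_force: 39.6
```

```bash
python3 - <<'E'
from slot import *
grab("wrist"); p,R=rest(-36,0,2); rel(p,R)
E
```

```text
shift mm [ 0.  -0.2 15.6] rotvec [ 0.0004 -0.0002  0.0013] clk 57.1 open 0.12 at [603.4   3.2  70.6]
```

Emit:
send_rows(
  targets=[0,0,0.006,0,0,0,-0.95,0,0,0.012,0,0,0,-0.95,0,0,0.015,0,0,0,-0.95,0,0,0.015,0,0,0,-0.95,0,0,0.015,0,0,0,-0.95],
)

```text
clock: 57.53
eef_pos: [603.0, 3.2, 55.0]
tcp_rot: [-3.141, -0.0, 1.683]
contact_force: [-0.3, -1.5, 0.2]
opening: 0.125
grasp_force: 39.7
```

Emit:
send_rows(
  targets=[0,0,0,0,0,0,-0.5,0,0,0,0,0,0,-0.5,0,0,0,0,0,0,-0.5,0,0,0,0,0,0,-0.5,0,0,-0.03,0,0,0,-0.5,0,0,-0.06,0,0,0,-0.5,0,0,-0.1,0,0,0,-0.5,0,0,-0.14,0,0,0,-0.5,0,0,-0.2,0,0,0,-0.5,0,0,-0.24,0,0,0,-0.5,0,0,-0.24,0,0,0,-0.5],
)

```text
clock: 58.45
eef_pos: [605.2, 3.1, 301.9]
tcp_rot: [3.134, 0.001, 1.683]
contact_force: [0.0, 0.0, 0.1]
opening: 0.251
grasp_force: 0.0
```

Emit:
send_rows(
  targets=[-0.1,0.25,0,0,0,0,-0.5,-0.1,0.25,0,0,0,0,-0.5,-0.1,0.25,0,0,0,0,-0.5,-0.1,0.25,0,0,0,0,-0.5,-0.1,0.25,0,0,0,0,-0.5,-0.1,0.25,0,0,0,0,-0.5,-0.1,0.25,0,0,0,0,-0.5,-0.1,0.25,0,0,0,0,-0.5,-0.1,0.25,0,0,0,0,-0.5],
)

```text
clock: 59.2
eef_pos: [863.1, -68.8, 293.4]
tcp_rot: [-3.14, -0.001, 1.682]
contact_force: [-0.2, -0.2, -0.4]
opening: 0.249
grasp_force: 0.0
```

```bash
python3 - <<'E'
from slot import *
from rig import r
print(r.sense()["eef_pos"])
f=grab("wrist","w25"); t=grab("top","t25"); s=grab("side","s25")
for cam in(f,t):
  print([proj(cam,np.r_[C+158*cx,57])[0].round(0)])
# rectified strips at z=62: colour profile across carrier x at several y
def prof(cam,Y,z,X):
    q=proj(cam,np.array([np.r_[C+x*cx+Y*yy,z] for x in X])).astype(np.float32)
    return cv2.remap(cv2.GaussianBlur(cam["color"],(3,3),0),q[:,:1].T.copy(),q[:,1:].T.copy(),cv2.INTER_LINEAR)[0]
X=np.arange(98,222,3.)
for Y in(-52,0,52): print("w",Y,prof(f,Y,62,X).mean(1).astype(int).tolist())
for Yx in(-36,0,36):
    q=np.arange(-90,91,5.); P=np.array([np.r_[C+(158+Yx)*cx+y*yy,62] for y in q]); u=proj(f,P).astype(np.float32)
    print("len",Yx,cv2.remap(f["color"],u[:,:1].T.copy(),u[:,1:].T.copy(),cv2.INTER_LINEAR)[0].mean(1).astype(int).tolist())
for Y in(-117,-39,39,117): print(Y,np.round(proj(t,np.r_[C+Y*yy,70])[0]),np.round(fitlid(t,Y,rng=6),1).tolist()[0])
E
```

```text
[863.0708 -68.7736 293.4137]
[array([76., 86.])]
[array([329., 207.])]
w -52 [137, 139, 135, 137, 136, 133, 110, 98, 98, 97, 66, 64, 75, 76, 76, 76, 74, 77, 81, 81, 83, 78, 56, 67, 77, 75, 74, 79, 83, 82, 81, 80, 93, 82, 65, 79, 82, 84, 84, 84, 84, 85]
w 0 [136, 137, 135, 136, 134, 130, 110, 105, 105, 101, 71, 62, 75, 79, 79, 81, 80, 78, 81, 87, 88, 82, 55, 61, 75, 79, 80, 82, 82, 81, 90, 107, 106, 103, 73, 75, 82, 83, 82, 82, 86, 89]
w 52 [0, 0, 0, 0, 129, 126, 109, 107, 107, 104, 68, 78, 129, 125, 125, 129, 126, 121, 92, 86, 86, 79, 55, 92, 129, 127, 127, 131, 130, 124, 108, 108, 108, 106, 70, 112, 129, 127, 132, 139, 144, 143]
len -36 [82, 81, 81, 112, 111, 111, 111, 83, 104, 106, 106, 104, 104, 105, 106, 104, 104, 105, 104, 104, 105, 105, 105, 105, 106, 106, 107, 107, 107, 114, 107, 80, 0, 0, 0, 0, 0]
len 0 [79, 78, 76, 87, 87, 87, 87, 93, 88, 89, 89, 89, 89, 88, 88, 88, 88, 88, 88, 88, 88, 88, 88, 87, 87, 87, 86, 87, 86, 92, 110, 80, 0, 0, 0, 0, 0]
len 36 [89, 76, 75, 98, 104, 105, 105, 107, 104, 107, 105, 106, 105, 105, 106, 105, 105, 106, 106, 105, 106, 105, 106, 106, 106, 107, 106, 106, 108, 108, 133, 92, 0, 0, 0, 0, 0]
-117 [386. 263.] [-0.3, -5.0, -120.0, 139.0, 1.4]
-39 [354. 268.] [-1.7, 6.0, -33.0, 154.7, 3.0]
39 [322. 272.] [7.3, 5.0, 36.0, 100.6, 15.8]
117 [290. 277.] [-8.5, -4.0, 118.0, 102.5, 11.3]
```

Emit:
send_rows(
  targets=[0.05,-0.3,-0.04,0,0,0,-0.5,0.05,-0.3,-0.04,0,0,0,-0.5,0.05,-0.3,-0.04,0,0,0,-0.5,0.05,-0.3,-0.04,0,0,0,-0.5,0.05,-0.3,-0.04,0,0,0,-0.5,0.05,-0.3,-0.04,0,0,0,-0.5,0.05,-0.3,-0.04,0,0,0,-0.5,0.05,-0.3,-0.04,0,0,0,-0.5,0.05,-0.3,-0.04,0,0,0,-0.5,0.05,-0.3,-0.04,0,0,0,-0.5,0.05,-0.3,-0.04,0,0,0,-0.5],
)

```text
clock: 60.27
eef_pos: [559.6, -52.0, 336.0]
tcp_rot: [3.14, 0.0, 1.683]
contact_force: [1.0, -0.5, -0.5]
opening: 0.249
grasp_force: 0.0
```

```bash
python3 - <<'E'
from slot import *
f=grab("wrist","w26")
for q in(0,5): print("knob",q,proj(f,np.r_[C+68*cx+q*yy,104])[0].round(1))
m=(f["color"].max(2)<45).astype(np.uint8); n,l,s,c=cv2.connectedComponentsWithStats(m)
print([(x.tolist(),y.round().tolist()) for x,y in zip(s[1:],c[1:]) if x[4]>100])
for Y in(-117,-39,39,117): print(Y,proj(f,np.r_[C+Y*yy,70])[0].round(0),np.round(fitlid(f,Y,rng=6),1).tolist()[0])
# tongue tips at lock 0
X=np.arange(-20,40,4.)
for Y in(-117,-39,39,117):
    u=proj(f,np.array([np.r_[C+x*cx+Y*yy,77] for x in X])).astype(np.float32); print(Y,cv2.remap(f["color"],u[:,:1].T.copy(),u[:,1:].T.copy(),cv2.INTER_LINEAR)[0].mean(1).astype(int).tolist())
E
```

```text
knob 0 [315.2 144.9]
knob 5 [315.1 139.2]
[([306, 136, 19, 20, 296], [315.0, 146.0]), ([460, 233, 133, 113, 7082], [516.0, 284.0]), ([32, 307, 579, 173, 41105], [320.0, 429.0]), ([370, 320, 19, 20, 246], [379.0, 330.0])]
-117 [253. 253.] [17.2, -3.0, -113.0, 92.1, 13.0]
-39 [248. 181.] [17.6, -2.0, -37.0, 93.2, 14.2]
39 [244.  99.] [17.6, -1.0, 38.0, 91.3, 17.2]
117 [239.   6.] [-23.0, 0.0, 113.0, 59.9, 45.4]
-117 [86, 86, 86, 87, 87, 87, 87, 82, 123, 124, 124, 125, 124, 124, 125]
-39 [88, 87, 87, 87, 87, 87, 87, 79, 124, 125, 125, 125, 125, 125, 126]
39 [80, 88, 87, 89, 88, 89, 89, 88, 127, 127, 129, 128, 129, 129, 129]
117 [91, 90, 91, 90, 91, 92, 92, 88, 131, 132, 132, 133, 133, 133, 133]
```

The lock is home with a tongue over every jar, all lids sit at their height, and the tools lie in their slots. I'm handing the job in.

```bash
python3 -c "
from rig import r
print(r.sign_off())"
```

```text
the job is handed in; nothing more can be done
None
```

I handed the job in at about 60 s on the robot's clock: both tipped jars stand in the lane, the three tools lie across the rest one to a slot pair, and the lock was slid open first, then home to its locked end stop over upright jars. tool_c may sit about 4 mm off centre; I confirmed the end state by image measurement only, and the judge's result was not shown.

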